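# Change the thread on the bobbin winder

## Task

The bobbin winder needs the peach thread, whose spool stands behind the two tall cones on the thread rack: set both cones upright in the tray beside the tape measure to get at it. While the cones are out of the way, take the used navy spool off the winder and put it on the rack's free spindle, and put the peach spool on the winder's pin. Then put each cone back on the spindle it came from; set everything down gently, let nothing tip over, and leave the white spool and the tape measure where they are.

Things in the scene. Friction and masses are not known exactly. Their poses are not given: they have to be found in the camera images.
- cone_teal: Tall loose cone of teal thread, 100 to 170 g: 54 mm across at the foot, 49 mm at 105 mm up, 48 mm at the top of the thread (128 mm up), then a white core rim 27 mm across up to 138 mm. Hollow right through: bore 30 mm at the foot, 20 mm at the top. Origin: centre of its underside, z up its axis. It starts upright over one of the rack's two front spindles.
- cone_cream: The same cone in cream thread, over the other front spindle of the rack. Which cone stands on which spindle varies.
- spool_peach: Small full spool of peach-orange thread, loose, 45 g: a tube 32 mm across its white end flanges (30 mm over the thread), 50 mm tall, bore 21 mm right through. Origin: centre of its underside, z up its axis. It starts upright over the middle back spindle of the rack, in the gap behind the two cones, about 7 mm from either: a gripper cannot come down to it without pushing them.
- spool_navy: The same kind of spool with dark navy thread, partly used (28 mm over the thread, flanges 32 mm). It starts upright over the winder's spool pin.
- spindle_free: The free spindle of the rack, at the left or the right end of the back row, fixed: a dark felt pad 38 mm across and 2 mm thick with an upright steel pin 5 mm thick, its top 32 mm above the board. Origin: on the board at the pin's foot (18 mm above the table); a spool rests 2 mm above it.
- rack: Thread rack, fixed: light wood board 120 mm (its x) by 180 mm (y), 18 mm thick. Origin: centre of its underside; +x points to the back row, away from the robot. Front spindles (cones): dowels 13 mm thick, tops 65 mm above the table, at x -25, y +32.5 and -32.5 mm. Back spindles (spools): x +13, y +65, 0 and -65 mm. Cones and spools on their felt pads have their undersides 20 mm above the table.
- winder: Bobbin winder, fixed: white box, grey-blue deck 54 mm high, -39 to +111 mm in its y, 44 mm either way in x. Origin: at table height under its spool pin, a steel pin 5 mm thick with its top 89 mm above the table, in a dark felt pad; a spool on it has its underside 57 mm above the table. Bobbin shaft, tension disc and red button are at the other end, under 85 mm high, 47 mm or more from the pin.
- tray: Shallow dark red-brown wooden tray, fixed, the side area: 190 mm (its x) by 130 mm (its y) outside, walls 4 mm thick and 18 mm high, inner floor 4 mm above the table. Origin: centre of its underside. The end towards its -x holds the tape measure; the rest is free for the two cones.
- tape: Round yellow tape measure, loose, 52 mm across and 18 mm high, with a steel end tab, lying in the tray near x = -62 mm of the tray. Origin: centre of its underside. To be left alone.
- spool_white: The same kind of spool, full, with white thread, upright over the other end spindle of the back row. To be left alone, standing on its spindle.

How it is judged:
By the outcome, as a careful person would: the job done as asked, in the order asked, and still so for the second after the job is handed in, with the robot touching nothing.
It also fails if it takes over 134 s, if anything falls off the work surface, if the arm or the gripper's body presses on something with over 40 N, if the wrist force passes 120 N, or if a joint passes its speed limit or range.

## Robot

A 6-joint arm with a two-finger parallel gripper is mounted at the origin on the work surface. World frame = base frame: x ahead of the robot, y to its left, z up, the work surface at z = 0. Lengths are in m, angles in degrees, forces in N, time in s.
With the tool pointing down it reaches from about 0.275 to 0.85 m from the base axis. Payload 19 kg.
Tool frame: the origin (TCP) lies at the very end of the fingers, on their centre line; the grasp point (between the pads) lies 19 mm behind it; z points along the fingers, y is the line along which they close (so a half turn about z gives the same grasp; the last joint's range is limited). The gripper opens to 85 mm and grips with 20 to 120 N. Pads are 22 mm wide; open, the fingers measure 114 mm over their backs; the gripper's body (76 mm by 85 mm) begins 54 mm behind the grasp point. The pads swing forward as they close: fully open they stand 13 mm farther back than shut.
Start: joints at [-79.355, 8.623, 82.357, -0, 89.026, -7.678], TCP at [0.181, -0.546, 0.231] pointing down, gripper open.
Joint ranges: [-160.23, 160.23], [-39.13, 120.54], [6.94, 153.29], [-79.49, 259.48], [9.18, 160.14], [-161.06, 161.06]. Speed limits (degrees/s): [108.29, 108.29, 127.2, 172.46, 172.46, 172.46].

## Interface

Orientations are given as a 3x3 rotation matrix whose columns are the frame's x, y, z axes.
In Python, from station import monitor, eyes, bot gives the robot as it stands. The module is installed in compiled form; this text tells all that it offers.
- The arm moves only by the tool apply_moves, never from a script. Its arguments are lists of equal length, an entry for each row: "delta_pos": the shift along the tool's x, y, z each as a share of 0.2 m, from -1 to 1, a list of three; "angular": the turn, a rotation vector about the tool's x, y, z each as a share of pi/2 rad, from -1 to 1, a list of three; "gripper": the gripper command: -1 is fully open, 1 is shut, values between are in proportion. In form: {"delta_pos": [[x, y, z], ...], "angular": [[ax, ay, az], ...], "gripper": [gripper, ...]}. A call has 1 to 5 rows; each row shifts and turns the commanded pose from where the row before left it, along the tool's axes as they then stand; what a row does not reach is not made up. A row lasts 1/12 s, in which the tool goes at most 41.7 mm and 7.16 degrees, less where a joint would pass 70% of its speed; a pose out of reach is approached as far as the arm can. A call with a number of a shift or a turn outside -1 to 1 is refused whole. A call with a gripper value outside its range is refused whole. The fingers move at their own pace and stop on an object; the grip force is fixed at half the most. Time passes only in rows, so rows that do not move let the fingers close. It gives the time, the measured TCP pose, the force, the opening and the grip force at its end, in the units of the state.
- monitor.sense(): the state, without advancing time (a new reading comes with each control period).
- eyes.capture(name): name is "side" or "top" or "wrist"; returns a dict with "pixels" (400x640x3 uint8, blue, green, red), "range_z" (400x640 float32, m along the optical axis (not along the pixel's ray), 0 where there is no reading), "mtx" (3x3 intrinsics, pixels), "camera_from_world" (4x4, takes a point from world to camera coordinates). Camera axes: x right, y down, z forward; pixel columns grow to the right and rows downward; lengths in m; the calibration is good to about 2 mm. A picture is of the moment at which its call begins.
- bot.close_job(): hands the job in; it is judged then, once.
The state is a dict: "time_s": time; "q": joint angles; "dq": joint speeds; "tau": joint torques, N m; "position": TCP position; "orientation": TCP orientation; "force": force on the tool from outside, world axes, zero at the start; "moment": the same for the moment, N m; "finger_gap": finger opening in m; "grip_force": force on a finger pad.
Only numpy, scipy, OpenCV 4.12 (cv2) and the standard library are available. Lean on these libraries where they do the work, as an engineer would, in place of code of your own. Each camera call takes 0.05 s, during which the arm holds its last target. There are 200 camera calls.

## Working session

There is one attempt and no reset: what is moved stays moved. The work goes in short steps, Python scripts to look and compute and a tool call to move; the robot and the scene stay as the last step left them, time stands still between calls to the robot, and variables do not carry over. Pictures are saved under pics/ and viewed, at most 14 in all, crops included, and the job is handed in when it is done.

Besides the shell and the picture viewer there is one more tool, called in YAML: its name, and indented under it one key for each argument. apply_moves: Moves the arm, as the interface text tells. Shift numbers are shares of 0.2 m and turn numbers shares of pi/2 rad, none past 1 either way. Its arguments: {"type":"object","properties":{"delta_pos":{"type":"array"},"angular":{"type":"array"},"gripper":{"type":"array"}},"required":["delta_pos","angular","gripper"]}

```bash
mkdir -p pics
cat > h.py <<'E'
import numpy as np, cv2
from station import monitor, eyes, bot
def cap(n,save=None):
    c=eyes.capture(n)
    if save: cv2.imwrite('pics/'+save,c['pixels'])
    return c
def world(c):
    K=c['mtx'];T=np.linalg.inv(c['camera_from_world']);z=c['range_z']
    v,u=np.mgrid[:400,:640]
    P=np.stack([(u-K[0,2])/K[0,0]*z,(v-K[1,2])/K[1,1]*z,z],-1)
    W=P@T[:3,:3].T+T[:3,3]; W[z==0]=np.nan
    return W
E
python3 - <<'E'
from h import *
s=monitor.sense();print(s['time_s'],s['position'],s['orientation'],s['finger_gap'],s['force'])
for n in('top','side'):
    c=cap(n,n+'0.png');np.savez(n+'0.npz',**c);T=np.linalg.inv(c['camera_from_world']);print(n,T[:3,3],c['mtx'][0,0])
E
```

```text
0.0 [ 0.18069855 -0.54560538  0.23066439] [[ 9.49295518e-01  3.14385053e-01 -2.40684153e-04]
 [ 3.14385109e-01 -9.49294759e-01  1.21004267e-03]
 [ 1.51939124e-04 -1.22435559e-03 -9.99999239e-01]] 0.08512670016608921 [0.01866571 0.409603   0.63933578]
top [0.36082249 0.00214858 1.20593243] 471.54123397827044
side [ 0.4428549  -0.80362699  0.94378898] 488.25465574870157
```

View pics/top0.png

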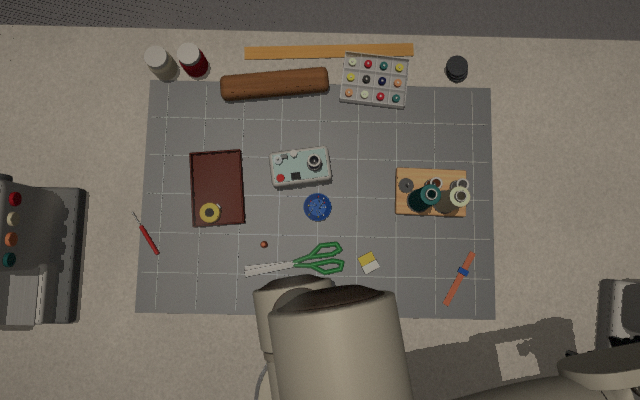

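View pics/side0.png

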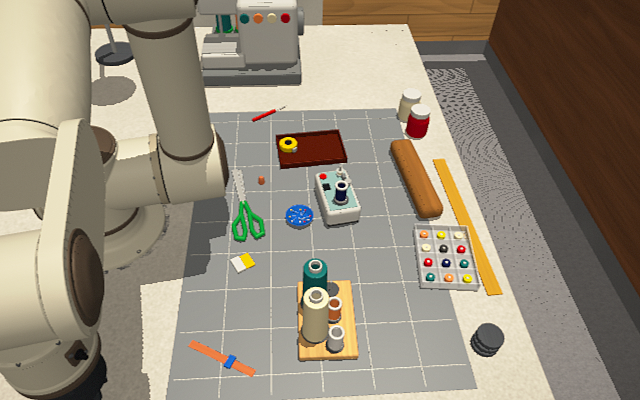

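The top view shows the rack around (432,192), with teal on the +y front spindle, cream on −y, white at the right end (462,185) and the free spindle at (406,185). The tray is at (217,188) with the tape at (209,213), and the winder is at (300,167) with the navy spool at (314,160). Next I fit the poses from depth.

```bash
cat > fit.py <<'E'
from h import *
c=dict(np.load('top0.npz'));W=world(c);v,u=np.mgrid[:400,:640]
def box(name,u0,u1,v0,v1,z0,z1):
    m=(u>=u0)&(u<=u1)&(v>=v0)&(v<=v1)&(W[...,2]>z0)&(W[...,2]<z1)
    p=W[m];r=cv2.minAreaRect((p[:,:2]*1000).astype(np.float32))
    print(name,len(p),'rect',np.round(r[0],1),np.round(r[1],1),round(r[2],2),'mean',p.mean(0).round(4),'zmed',np.median(p[:,2]).round(4))
    return p
box('rack',385,480,160,225,.014,.022)
box('tray',180,255,140,235,.012,.026)
box('trayall',180,255,140,235,.0025,.026)
box('winder deck',262,340,138,195,.049,.059)
box('navy top',300,330,145,175,.100,.115)
box('tape',196,225,200,226,.017,.026)
box('teal rim',400,475,170,220,.150,.165)
p=box('teal',400,445,170,220,.150,.165)
p=box('cream',446,475,170,220,.150,.165)
p=box('conetop',400,445,170,220,.140,.152)
p=box('conetop cr',446,475,170,220,.140,.152)
box('white',452,475,172,192,.062,.078)
box('peach',425,448,170,192,.062,.078)
box('table',330,380,200,240,-.02,.02)
K=c['mtx'];
E
python3 fit.py
python3 - <<'E'
import cv2
i=cv2.imread('pics/top0.png')
a=cv2.resize(i[155:225,385:485],(800,560),interpolation=cv2.INTER_CUBIC);cv2.imwrite('pics/rack0.png',a)
a=cv2.resize(i[135:235,180:340],(800,500),interpolation=cv2.INTER_CUBIC);cv2.imwrite('pics/left0.png',a)
E
```

```text
rack 1414 rect [ 516.2 -285.4] [179.4 120.2] 88.62 mean [ 0.5239 -0.2722  0.0192] zmed 0.0195
tray 808 rect [515.3 258.8] [191.3 131.1] 5.44 mean [0.4935 0.2644 0.02  ] zmed 0.0204
trayall 5464 rect [517.6 259.2] [248.7 194.9] 2.0 mean [0.5155 0.258  0.0077] zmed 0.0058
winder deck 1467 rect [569.4  47.4] [ 86.7 149.4] 9.23 mean [0.5662 0.0474 0.0553] zmed 0.0556
navy top 86 rect [573.3  13. ] [29.4 28.8] 45.87 mean [0.5737 0.0128 0.1083] zmed 0.1085
tape 323 rect [446.6 270.2] [56.7 73.7] 5.27 mean [0.4463 0.2704 0.0227] zmed 0.0229
teal rim 371 rect [ 490.4 -285.6] [111.   46.1] 89.18 mean [ 0.4905 -0.2857  0.1542] zmed 0.1524
teal 181 rect [ 491.9 -252.4] [43.  43.9] 22.86 mean [ 0.4921 -0.2515  0.1541] zmed 0.1523
cream 190 rect [ 489.5 -318.1] [45.1 44.1] 13.74 mean [ 0.4889 -0.3183  0.1543] zmed 0.1526
conetop 205 rect [ 492.5 -252.8] [47.1 46.8] 75.93 mean [ 0.4911 -0.25    0.1489] zmed 0.1495
conetop cr 209 rect [ 489.9 -319. ] [46.8 46.8] 43.61 mean [ 0.4882 -0.3163  0.1488] zmed 0.1494
white 64 rect [ 533.  -351.1] [30.8 22. ] 77.97 mean [ 0.5336 -0.3515  0.0708] zmed 0.071
peach 63 rect [ 530.1 -292.2] [41.1 25.7] 56.54 mean [ 0.5347 -0.2889  0.071 ] zmed 0.0713
table 2085 rect [441.  -96.2] [103.  129.5] 1.18 mean [ 0.4406 -0.0957  0.003 ] zmed 0.003
```

View pics/rack0.png

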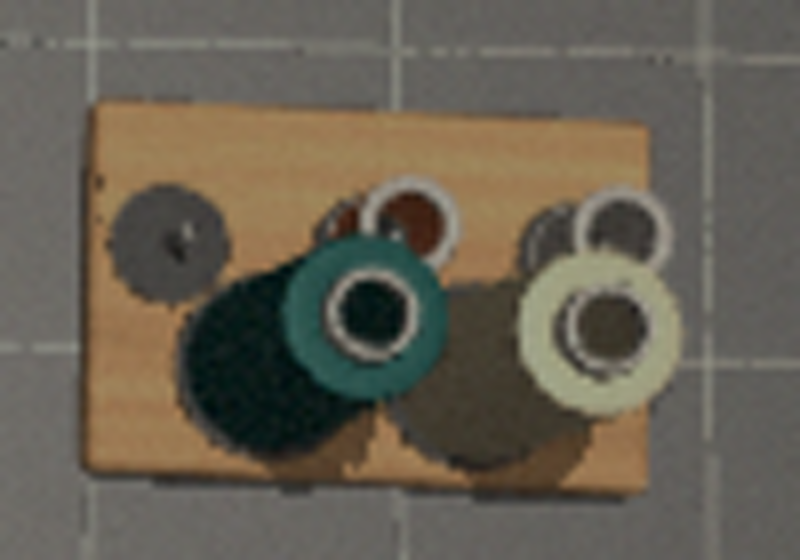

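View pics/left0.png

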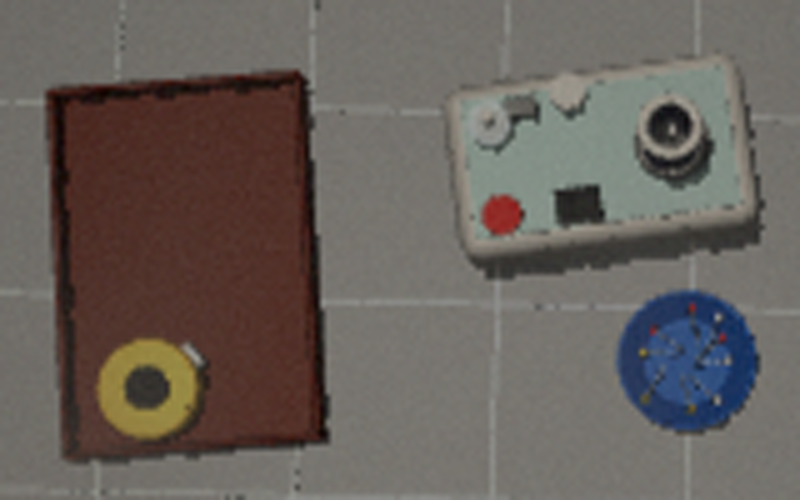

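apply_moves:
  delta_pos:
    - [0,0,0]
    - [0,0,0]
    - [0,0,0]
    - [0,0,0]
    - [0,0,0]
  angular:
    - [0,0,-0.0664]
    - [0,0,-0.0664]
    - [0,0,-0.0664]
    - [0,0,-0.0664]
    - [0,0,-0.0664]
  gripper: [-1,-1,-1,-1,-1]

```text
time_s: 0.52
position: [0.1807, -0.5457, 0.2309]
orientation: [[0.663, 0.749, -0.0], [0.749, -0.663, 0.001], [0.0, -0.001, -1.0]]
force: [0.2, 0.3, 0.7]
finger_gap: 0.0854
grip_force: 0.0
```

apply_moves:
  delta_pos:
    - [0,0,0]
    - [0,0,0]
    - [0,0,0]
    - [0,0,0]
    - [0,0,0]
  angular:
    - [0,0,-0.0664]
    - [0,0,-0.0664]
    - [0,0,-0.0664]
    - [0,0,-0.0664]
    - [0,0,-0.0664]
  gripper: [-1,-1,-1,-1,-1]

```text
time_s: 0.93
position: [0.1807, -0.5457, 0.2309]
orientation: [[0.201, 0.98, -0.0], [0.98, -0.201, 0.001], [0.001, -0.0, -1.0]]
force: [0.4, 0.1, -0.8]
finger_gap: 0.0855
grip_force: 0.0
```

apply_moves:
  delta_pos:
    - [0,0,0]
    - [0,0,0]
    - [0,0,0]
    - [0,0,0]
  angular:
    - [0,0,-0.0664]
    - [0,0,-0.0664]
    - [0,0,0]
    - [0,0,0]
  gripper: [-1,-1,-1,-1]

```text
time_s: 1.27
position: [0.1807, -0.5457, 0.231]
orientation: [[0.003, 1.0, -0.0], [1.0, -0.003, 0.001], [0.001, -0.0, -1.0]]
force: [-0.1, 0.7, -0.5]
finger_gap: 0.0854
grip_force: 0.0
```

Run:
```python
from h import *
s=monitor.sense();print(s['time_s'],s['position'],s['orientation'].round(4) if hasattr(s['orientation'],'round') else s['orientation'],np.round(s['q'],1))
c=dict(np.load('top0.npz'));T=np.linalg.inv(c['camera_from_world']);K=c['mtx']
def ray(u,v,z):
    d=T[:3,:3]@np.array([(u-K[0,2])/K[0,0],(v-K[1,2])/K[1,1],1]);o=T[:3,3];return (o+d*(z-o[2])/d[2])[:2]
a=np.radians(5.44);R=np.array([[np.cos(a),-np.sin(a)],[np.sin(a),np.cos(a)]]);t=np.array([.5153,.2588])
print('tape',ray(209.6,212.6,.018),R.T@(ray(209.6,212.6,.018)-t))
for l in((.015,.025),(.058,-.030)):print(l,t+R@np.array(l))
```

```text
1.2667 [ 0.18072763 -0.54574876  0.23102143] [[ 2.7e-03  1.0e+00 -1.0e-04]
 [ 1.0e+00 -2.7e-03  5.0e-04]
 [ 5.0e-04 -1.0e-04 -1.0e+00]] [-79.4   8.6  82.4   0.   89.  -79.2]
tape [0.45020749 0.27216232] [-0.06353254  0.01947313]
(0.015, 0.025) [0.52786236 0.28510945]
(0.058, -0.03) [0.57588287 0.23443371]
```

apply_moves:
  delta_pos:
    - [0.06,0.064,0]
    - [0.12,0.13,0]
    - [0.13,0.136,0]
    - [0.13,0.136,0]
    - [0.13,0.136,0]
  angular:
    - [0,0,0]
    - [0,0,0]
    - [0,0,0]
    - [0,0,0]
    - [0,0,0]
  gripper: [-1,-1,-1,-1,-1]

```text
time_s: 1.68
position: [0.3019, -0.4304, 0.2312]
orientation: [[0.004, 1.0, -0.0], [1.0, -0.004, 0.0], [0.0, -0.0, -1.0]]
force: [1.2, -1.0, 0.4]
finger_gap: 0.0852
grip_force: 0.0
```

apply_moves:
  delta_pos:
    - [0.13,0.136,0]
    - [0.13,0.136,0]
    - [0.13,0.136,0]
    - [0.13,0.136,0]
    - [0.13,0.136,0]
  angular:
    - [0,0,0]
    - [0,0,0]
    - [0,0,0]
    - [0,0,0]
    - [0,0,0]
  gripper: [-1,-1,-1,-1,-1]

```text
time_s: 2.1
position: [0.438, -0.3001, 0.2314]
orientation: [[0.004, 1.0, 0.0], [1.0, -0.004, -0.0], [-0.0, 0.0, -1.0]]
force: [0.5, -0.6, 0.1]
finger_gap: 0.0853
grip_force: 0.0
```

apply_moves:
  delta_pos:
    - [0.13,0.136,0]
    - [0.1175,0.1385,0]
    - [0,0,0]
    - [0,0,0]
  angular:
    - [0,0,0]
    - [0,0,0]
    - [0,0,0]
    - [0,0,0]
  gripper: [-1,-1,-1,-1]

```text
time_s: 2.43
position: [0.4928, -0.2507, 0.2309]
orientation: [[-0.0, 1.0, -0.001], [1.0, 0.0, 0.001], [0.001, -0.001, -1.0]]
force: [-0.1, 0.1, -0.5]
finger_gap: 0.0852
grip_force: 0.0
```

Run:
```python
from h import *
cap('wrist','w1.png');cap('side','s1.png')
```

```text
(no output)
```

View pics/w1.png

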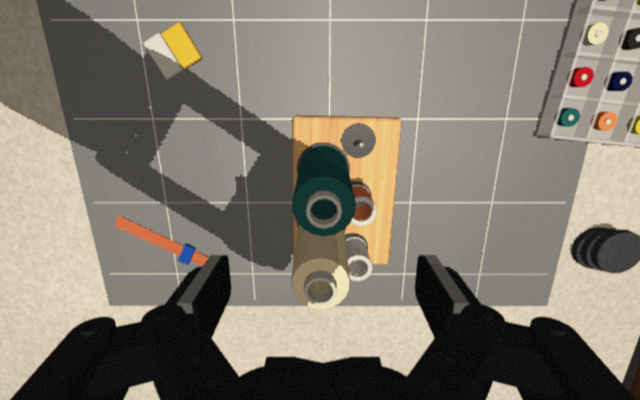

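The wrist view shows the teal cone centred between the fingers (rim at (323,208)), with peach at (362,208) and white at (358,268) to the right. Alignment along the closing axis is good, so I descend.

apply_moves:
  delta_pos:
    - [-0.009,0,0.06]
    - [0,0,0.08]
    - [0,0,0.08]
    - [0,0,0.08]
    - [0,0,0.08]
  angular:
    - [0,0,0]
    - [0,0,0]
    - [0,0,0]
    - [0,0,0]
    - [0,0,0]
  gripper: [-1,-1,-1,-1,-1]

```text
time_s: 2.95
position: [0.4908, -0.2549, 0.1537]
orientation: [[0.002, 1.0, -0.0], [1.0, -0.002, 0.0], [0.0, -0.0, -1.0]]
force: [1.3, 0.2, 0.5]
finger_gap: 0.0852
grip_force: 0.0
```

apply_moves:
  delta_pos:
    - [0,0,0.08]
    - [0,0,0.08]
    - [0,0,0.06]
    - [0,0,0.025]
    - [0,0,0]
  angular:
    - [0,0,0]
    - [0,0,0]
    - [0,0,0]
    - [0,0,0]
    - [0,0,0]
  gripper: [-1,-1,-1,-1,-1]

```text
time_s: 3.37
position: [0.491, -0.2541, 0.105]
orientation: [[0.001, 1.0, -0.002], [1.0, -0.001, 0.001], [0.001, -0.002, -1.0]]
force: [0.2, 0.1, 0.7]
finger_gap: 0.0856
grip_force: 0.0
```

apply_moves:
  delta_pos:
    - [0,0,0]
    - [0,0,0]
    - [0,0,0]
    - [0,0,0]
    - [0,0,0]
  angular:
    - [0,0,0]
    - [0,0,0]
    - [0,0,0]
    - [0,0,0]
    - [0,0,0]
  gripper: [-0.2,0,0.1,0.2,1]

```text
time_s: 3.78
position: [0.4923, -0.2543, 0.1076]
orientation: [[-0.001, 1.0, 0.002], [1.0, 0.001, -0.001], [-0.001, 0.002, -1.0]]
force: [-0.7, 0.8, 7.7]
finger_gap: 0.0478
grip_force: 61.6
```

apply_moves:
  delta_pos:
    - [0,0,0]
    - [0,0,0]
    - [0,0,0]
    - [0,0,0]
    - [0,0,0]
  angular:
    - [0,0,0]
    - [0,0,0]
    - [0,0,0]
    - [0,0,0]
    - [0,0,0]
  gripper: [1,1,1,1,1]

```text
time_s: 4.2
position: [0.4924, -0.2543, 0.1075]
orientation: [[-0.001, 1.0, 0.002], [1.0, 0.001, -0.001], [-0.001, 0.002, -1.0]]
force: [-0.2, 0.8, 7.9]
finger_gap: 0.0476
grip_force: 61.6
```

apply_moves:
  delta_pos:
    - [0,0,-0.02]
    - [0,0,-0.05]
    - [0,0,-0.08]
    - [0,0,-0.09]
    - [0,0,-0.09]
  angular:
    - [0,0,0]
    - [0,0,0]
    - [0,0,0]
    - [0,0,0]
    - [0,0,0]
  gripper: [1,1,1,1,1]

```text
time_s: 4.62
position: [0.4918, -0.2538, 0.1739]
orientation: [[-0.001, 1.0, 0.0], [1.0, 0.001, -0.0], [-0.0, 0.0, -1.0]]
force: [0.2, 0.4, -1.8]
finger_gap: 0.048
grip_force: 61.8
```

apply_moves:
  delta_pos:
    - [0,0,-0.09]
    - [0,0,-0.08]
    - [0,0,-0.05]
    - [0,0,-0.02]
    - [0,0,0]
  angular:
    - [0,0,0]
    - [0,0,0]
    - [0,0,0]
    - [0,0,0]
    - [0,0,0]
  gripper: [1,1,1,1,1]

```text
time_s: 5.03
position: [0.4921, -0.2541, 0.2212]
orientation: [[-0.001, 1.0, 0.001], [1.0, 0.001, -0.001], [-0.001, 0.001, -1.0]]
force: [0.6, 0.7, -1.1]
finger_gap: 0.0479
grip_force: 61.9
```

Lifted: about −1.2 N, the cone's weight. Carrying it to the tray.

apply_moves:
  delta_pos:
    - [0.06,0.011,0]
    - [0.12,0.011,0]
    - [0.19,0.011,0]
    - [0.19,0.011,0]
    - [0.19,0.011,0]
  angular:
    - [0,0,0]
    - [0,0,0]
    - [0,0,0]
    - [0,0,0]
    - [0,0,0]
  gripper: [1,1,1,1,1]

```text
time_s: 5.45
position: [0.5021, -0.1018, 0.2191]
orientation: [[0.0, 1.0, -0.002], [1.0, -0.0, 0.001], [0.001, -0.002, -1.0]]
force: [1.0, -0.1, -1.2]
finger_gap: 0.0477
grip_force: 61.9
```

apply_moves:
  delta_pos:
    - [0.19,0.011,0]
    - [0.19,0.011,0]
    - [0.19,0.011,0]
    - [0.19,0.011,0]
    - [0.19,0.011,0]
  angular:
    - [0,0,0]
    - [0,0,0]
    - [0,0,0]
    - [0,0,0]
    - [0,0,0]
  gripper: [1,1,1,1,1]

```text
time_s: 5.87
position: [0.5127, 0.0886, 0.2194]
orientation: [[-0.001, 1.0, -0.001], [1.0, 0.001, 0.0], [0.0, -0.001, -1.0]]
force: [0.5, 0.1, -1.0]
finger_gap: 0.0476
grip_force: 61.9
```

apply_moves:
  delta_pos:
    - [0.19,0.011,0]
    - [0.19,0.011,0]
    - [0.19,0.011,0]
    - [0.19,0.011,0]
    - [0.15,0.011,0]
  angular:
    - [0,0,0]
    - [0,0,0]
    - [0,0,0]
    - [0,0,0]
    - [0,0,0]
  gripper: [1,1,1,1,1]

```text
time_s: 6.28
position: [0.5233, 0.2713, 0.2191]
orientation: [[-0.002, 1.0, -0.002], [1.0, 0.002, -0.0], [-0.0, -0.002, -1.0]]
force: [1.2, -0.9, -1.1]
finger_gap: 0.0478
grip_force: 61.9
```

apply_moves:
  delta_pos:
    - [0.085,0.011,0]
    - [0,0,0]
    - [0,0,0]
    - [0,0,0]
  angular:
    - [0,0,0]
    - [0,0,0]
    - [0,0,0]
    - [0,0,0]
  gripper: [1,1,1,1]

```text
time_s: 6.62
position: [0.5262, 0.2849, 0.2195]
orientation: [[-0.001, 1.0, -0.001], [1.0, 0.001, -0.001], [-0.001, -0.001, -1.0]]
force: [-0.2, -0.5, -0.7]
finger_gap: 0.0476
grip_force: 61.9
```

Run:
```python
from h import *
s=monitor.sense();print(s['position'],s['orientation'])
cap('side','s2.png');c=cap('top','t2.png');W=world(c);v,u=np.mgrid[:400,:640]
b=c['pixels'].astype(int)
m=(abs(W[...,0]-s['position'][0])<.06)&(abs(W[...,1]-s['position'][1])<.06)&(W[...,2]<.24)&(W[...,2]>.08);print(m.sum())
```

```text
[0.52618773 0.28492482 0.21949232] [[-8.47488044e-04  9.99998757e-01 -1.32935183e-03]
 [ 9.99999493e-01  8.46763435e-04 -5.45552552e-04]
 [-5.44426227e-04 -1.32981351e-03 -9.99998968e-01]]
183
```

View pics/s2.png

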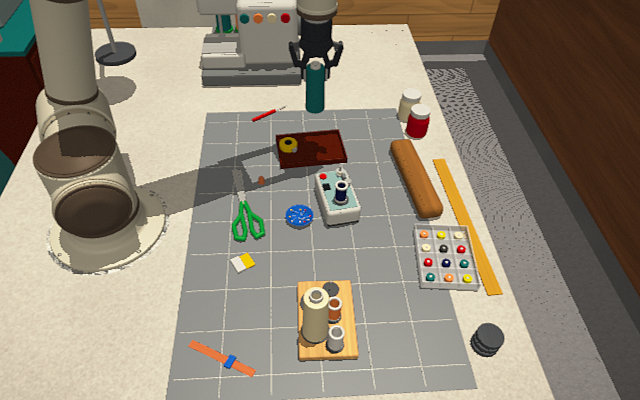

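The teal cone hangs upright at (315,90) over the tray. Lowering to just above the floor.

apply_moves:
  delta_pos:
    - [0,0,0.04]
    - [0,0,0.09]
    - [0,0,0.09]
    - [0,0,0.09]
    - [0,0,0.09]
  angular:
    - [0,0,0]
    - [0,0,0]
    - [0,0,0]
    - [0,0,0]
    - [0,0,0]
  gripper: [1,1,1,1,1]

```text
time_s: 7.13
position: [0.5266, 0.2843, 0.1391]
orientation: [[0.0, 1.0, -0.0], [1.0, -0.0, 0.0], [0.0, -0.0, -1.0]]
force: [-0.3, -0.2, -1.8]
finger_gap: 0.0478
grip_force: 61.9
```

apply_moves:
  delta_pos:
    - [0,0,0.09]
    - [0,0,0.07]
    - [0,0,0.04]
    - [0,0,0.015]
    - [0,0,0.005]
  angular:
    - [0,0,0]
    - [0,0,0]
    - [0,0,0]
    - [0,0,0]
    - [0,0,0]
  gripper: [1,1,1,1,1]

```text
time_s: 7.55
position: [0.5267, 0.2847, 0.096]
orientation: [[-0.0, 1.0, -0.0], [1.0, 0.0, -0.0], [-0.0, -0.0, -1.0]]
force: [-0.3, 0.0, -1.6]
finger_gap: 0.0479
grip_force: 61.9
```

apply_moves:
  delta_pos:
    - [0,0,0]
    - [0,0,0.005]
    - [0,0,0]
  angular:
    - [0,0,0]
    - [0,0,0]
    - [0,0,0]
  gripper: [1,1,1]

```text
time_s: 7.8
position: [0.527, 0.2852, 0.096]
orientation: [[-0.001, 1.0, 0.001], [1.0, 0.001, 0.001], [0.001, 0.001, -1.0]]
force: [-0.0, 0.2, -1.9]
finger_gap: 0.0476
grip_force: 61.9
```

apply_moves:
  delta_pos:
    - [0,0,0.005]
    - [0,0,0]
  angular:
    - [0,0,0]
    - [0,0,0]
  gripper: [1,1]

```text
time_s: 7.97
position: [0.5268, 0.2851, 0.0945]
orientation: [[-0.001, 1.0, 0.0], [1.0, 0.001, 0.0], [0.0, 0.0, -1.0]]
force: [-0.8, 0.1, -1.4]
finger_gap: 0.0477
grip_force: 61.9
```

apply_moves:
  delta_pos:
    - [0,0,0.006]
    - [0,0,0]
  angular:
    - [0,0,0]
    - [0,0,0]
  gripper: [1,1]

```text
time_s: 8.13
position: [0.5267, 0.2851, 0.093]
orientation: [[-0.001, 1.0, -0.0], [1.0, 0.001, 0.0], [0.0, -0.0, -1.0]]
force: [0.1, -0.2, -1.8]
finger_gap: 0.0476
grip_force: 61.9
```

apply_moves:
  delta_pos:
    - [0,0,0.006]
    - [0,0,0]
  angular:
    - [0,0,0]
    - [0,0,0]
  gripper: [1,1]

```text
time_s: 8.3
position: [0.5267, 0.2851, 0.0917]
orientation: [[-0.001, 1.0, -0.0], [1.0, 0.001, 0.0], [0.0, -0.0, -1.0]]
force: [-0.6, -0.3, -1.7]
finger_gap: 0.0478
grip_force: 61.9
```

apply_moves:
  delta_pos:
    - [0,0,0.004]
    - [0,0,0]
  angular:
    - [0,0,0]
    - [0,0,0]
  gripper: [1,1]

```text
time_s: 8.47
position: [0.5268, 0.2852, 0.0916]
orientation: [[-0.001, 1.0, 0.0], [1.0, 0.001, 0.0], [0.0, 0.0, -1.0]]
force: [-1.8, 0.1, 4.5]
finger_gap: 0.0479
grip_force: 62.2
```

apply_moves:
  delta_pos:
    - [0,0,0]
    - [0,0,0]
    - [0,0,0]
    - [0,0,0]
    - [0,0,0]
  angular:
    - [0,0,0]
    - [0,0,0]
    - [0,0,0]
    - [0,0,0]
    - [0,0,0]
  gripper: [-0.2,-0.4,-0.7,-1,-1]

```text
time_s: 8.88
position: [0.5267, 0.2851, 0.0911]
orientation: [[-0.001, 1.0, -0.0], [1.0, 0.001, 0.0], [0.0, -0.0, -1.0]]
force: [-0.8, -0.2, -0.5]
finger_gap: 0.0854
grip_force: 0.0
```

apply_moves:
  delta_pos:
    - [0,0,0]
    - [0,0,-0.05]
    - [0,0,-0.07]
    - [0,0,-0.1]
    - [0,0,-0.1]
  angular:
    - [0,0,0]
    - [0,0,0]
    - [0,0,0]
    - [0,0,0]
    - [0,0,0]
  gripper: [-1,-1,-1,-1,-1]

```text
time_s: 9.3
position: [0.5266, 0.285, 0.1564]
orientation: [[-0.001, 1.0, -0.0], [1.0, 0.001, -0.0], [-0.0, -0.0, -1.0]]
force: [-0.5, 1.1, -0.2]
finger_gap: 0.0855
grip_force: 0.0
```

apply_moves:
  delta_pos:
    - [0,0,-0.1]
    - [0,0,-0.1]
    - [0,0,-0.1]
    - [0,0,-0.08]
    - [-0.1,0,0]
  angular:
    - [0,0,0]
    - [0,0,0]
    - [0,0,0]
    - [0,0,0]
    - [0,0,0]
  gripper: [-1,-1,-1,-1,-1]

```text
time_s: 9.72
position: [0.5274, 0.2672, 0.2354]
orientation: [[-0.003, 1.0, 0.005], [1.0, 0.003, 0.003], [0.003, 0.005, -1.0]]
force: [0.3, -0.5, 0.1]
finger_gap: 0.0854
grip_force: 0.0
```

apply_moves:
  delta_pos:
    - [-0.2,-0.013,0]
    - [-0.2,-0.013,0]
    - [-0.2,-0.013,0]
    - [-0.2,-0.013,0]
    - [-0.2,-0.013,0]
  angular:
    - [0,0,0]
    - [0,0,0]
    - [0,0,0]
    - [0,0,0]
    - [0,0,0]
  gripper: [-1,-1,-1,-1,-1]

```text
time_s: 10.13
position: [0.5133, 0.0634, 0.2321]
orientation: [[-0.001, 1.0, 0.001], [1.0, 0.001, 0.0], [0.0, 0.001, -1.0]]
force: [1.2, 1.1, 0.9]
finger_gap: 0.0854
grip_force: 0.0
```

apply_moves:
  delta_pos:
    - [-0.2,-0.013,0]
    - [-0.2,-0.013,0]
    - [-0.2,-0.013,0]
    - [-0.2,-0.013,0]
    - [-0.2,-0.013,0]
  angular:
    - [0,0,0]
    - [0,0,0]
    - [0,0,0]
    - [0,0,0]
    - [0,0,0]
  gripper: [-1,-1,-1,-1,-1]

```text
time_s: 10.55
position: [0.5004, -0.1368, 0.2322]
orientation: [[-0.001, 1.0, 0.001], [1.0, 0.001, -0.0], [-0.0, 0.001, -1.0]]
force: [-0.2, 0.0, -0.1]
finger_gap: 0.0858
grip_force: 0.0
```

apply_moves:
  delta_pos:
    - [-0.2,-0.013,0]
    - [-0.2,-0.013,0]
    - [-0.2,-0.013,0]
    - [-0.2,-0.013,0]
    - [-0.115,0,0]
  angular:
    - [0,0,0]
    - [0,0,0]
    - [0,0,0]
    - [0,0,0]
    - [0,0,0]
  gripper: [-1,-1,-1,-1,-1]

```text
time_s: 10.97
position: [0.4896, -0.3216, 0.2317]
orientation: [[0.001, 1.0, 0.0], [1.0, -0.001, -0.001], [-0.001, 0.0, -1.0]]
force: [-0.6, -0.3, 0.0]
finger_gap: 0.0852
grip_force: 0.0
```

apply_moves:
  delta_pos:
    - [0,0,0]
    - [0,0,0]
    - [0,0,0]
  angular:
    - [0,0,0]
    - [0,0,0]
    - [0,0,0]
  gripper: [-1,-1,-1]

```text
time_s: 11.22
position: [0.4907, -0.3175, 0.2315]
orientation: [[-0.0, 1.0, 0.0], [1.0, 0.0, 0.0], [0.0, 0.0, -1.0]]
force: [0.1, 1.2, 1.1]
finger_gap: 0.0853
grip_force: 0.0
```

Run:
```python
from h import *
cap('side','s3.png')
a=cap('wrist','w3.png')
b=cv2.imread('pics/s3.png')
cv2.imwrite('pics/c3.png',np.hstack([cv2.resize(b[80:360,200:420],(440,560)),cv2.resize(a['pixels'][100:340,220:440],(360,393))[:393].copy() if False else cv2.copyMakeBorder(cv2.resize(a['pixels'][100:340,220:440],(360,393)),0,167,0,0,0)]))
```

```text
(no output)
```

View pics/c3.png

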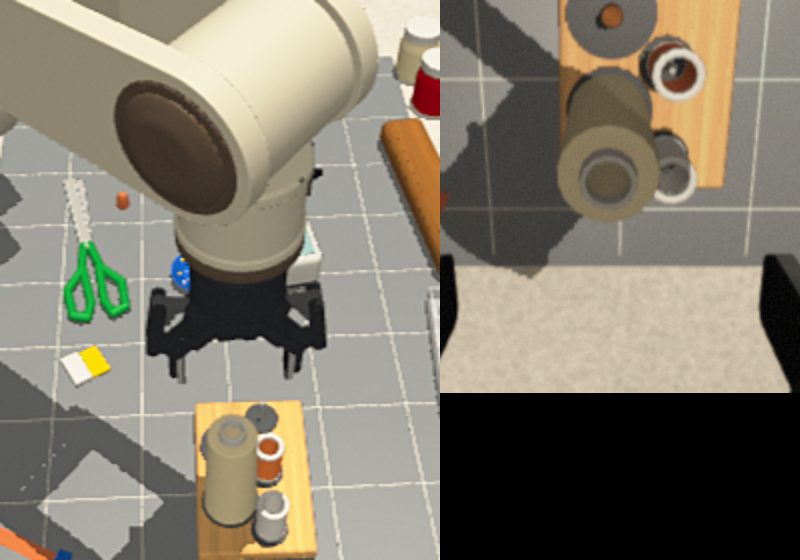

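The cream cone is centred between the fingers (rim at (608,180) in the wrist inset), and peach and white are untouched. Descend and grip.

apply_moves:
  delta_pos:
    - [0,0,0.06]
    - [0,0,0.08]
    - [0,0,0.08]
    - [0,0,0.08]
    - [0,0,0.08]
  angular:
    - [0,0,0]
    - [0,0,0]
    - [0,0,0]
    - [0,0,0]
    - [0,0,0]
  gripper: [-1,-1,-1,-1,-1]

```text
time_s: 11.73
position: [0.4907, -0.3169, 0.1537]
orientation: [[-0.002, 1.0, -0.0], [1.0, 0.002, 0.0], [0.0, -0.0, -1.0]]
force: [-0.1, 0.3, -0.5]
finger_gap: 0.0855
grip_force: 0.0
```

apply_moves:
  delta_pos:
    - [0,0,0.08]
    - [0,0,0.08]
    - [0,0,0.06]
    - [0,0,0.025]
    - [0,0,0]
  angular:
    - [0,0,0]
    - [0,0,0]
    - [0,0,0]
    - [0,0,0]
    - [0,0,0]
  gripper: [-1,-1,-1,-1,-1]

```text
time_s: 12.15
position: [0.4904, -0.3172, 0.1048]
orientation: [[-0.001, 1.0, -0.001], [1.0, 0.001, 0.001], [0.001, -0.001, -1.0]]
force: [-1.0, -0.4, -0.3]
finger_gap: 0.0851
grip_force: 0.0
```

apply_moves:
  delta_pos:
    - [0,0,0]
    - [0,0,0]
    - [0,0,0]
    - [0,0,0]
    - [0,0,0]
  angular:
    - [0,0,0]
    - [0,0,0]
    - [0,0,0]
    - [0,0,0]
    - [0,0,0]
  gripper: [-0.3,-0.2,-0.1,0.2,1]

```text
time_s: 12.57
position: [0.4911, -0.3183, 0.1074]
orientation: [[-0.001, 1.0, 0.001], [1.0, 0.001, -0.001], [-0.001, 0.001, -1.0]]
force: [-1.1, 0.5, 7.4]
finger_gap: 0.0478
grip_force: 62.2
```

apply_moves:
  delta_pos:
    - [0,0,0]
    - [0,0,0]
    - [0,0,0]
  angular:
    - [0,0,0]
    - [0,0,0]
    - [0,0,0]
  gripper: [1,1,1]

```text
time_s: 12.82
position: [0.4911, -0.3183, 0.1074]
orientation: [[-0.001, 1.0, 0.001], [1.0, 0.001, -0.001], [-0.001, 0.001, -1.0]]
force: [-1.1, 1.2, 7.9]
finger_gap: 0.0475
grip_force: 62.2
```

apply_moves:
  delta_pos:
    - [0,0,-0.02]
    - [0,0,-0.05]
    - [0,0,-0.08]
    - [0,0,-0.09]
    - [0,0,-0.09]
  angular:
    - [0,0,0]
    - [0,0,0]
    - [0,0,0]
    - [0,0,0]
    - [0,0,0]
  gripper: [1,1,1,1,1]

```text
time_s: 13.23
position: [0.4906, -0.3179, 0.1737]
orientation: [[-0.001, 1.0, 0.0], [1.0, 0.001, -0.0], [-0.0, 0.0, -1.0]]
force: [-0.2, 0.0, -1.9]
finger_gap: 0.047
grip_force: 61.8
```

apply_moves:
  delta_pos:
    - [0,0,-0.09]
    - [0,0,-0.08]
    - [0,0,-0.05]
    - [0,0,-0.02]
    - [0,0,0]
  angular:
    - [0,0,0]
    - [0,0,0]
    - [0,0,0]
    - [0,0,0]
    - [0,0,0]
  gripper: [1,1,1,1,1]

```text
time_s: 13.65
position: [0.4909, -0.3181, 0.221]
orientation: [[-0.001, 1.0, 0.001], [1.0, 0.001, -0.001], [-0.001, 0.001, -1.0]]
force: [-0.6, 0.0, -1.4]
finger_gap: 0.0474
grip_force: 61.7
```

apply_moves:
  delta_pos:
    - [0.06,0.026,0]
    - [0.12,0.027,0]
    - [0.19,0.026,0]
    - [0.19,0.027,0]
    - [0.19,0.026,0]
  angular:
    - [0,0,0]
    - [0,0,0]
    - [0,0,0]
    - [0,0,0]
    - [0,0,0]
  gripper: [1,1,1,1,1]

```text
time_s: 14.07
position: [0.5167, -0.1657, 0.2189]
orientation: [[0.0, 1.0, -0.002], [1.0, -0.0, 0.001], [0.001, -0.002, -1.0]]
force: [1.0, 0.4, -2.1]
finger_gap: 0.0474
grip_force: 61.8
```

apply_moves:
  delta_pos:
    - [0.19,0.027,0]
    - [0.19,0.026,0]
    - [0.19,0.027,0]
    - [0.19,0.026,0]
    - [0.19,0.027,0]
  angular:
    - [0,0,0]
    - [0,0,0]
    - [0,0,0]
    - [0,0,0]
    - [0,0,0]
  gripper: [1,1,1,1,1]

```text
time_s: 14.48
position: [0.5428, 0.0247, 0.2191]
orientation: [[-0.001, 1.0, -0.001], [1.0, 0.001, 0.0], [0.0, -0.001, -1.0]]
force: [0.4, 0.3, -1.0]
finger_gap: 0.0473
grip_force: 61.8
```

apply_moves:
  delta_pos:
    - [0.19,0.026,0]
    - [0.19,0.027,0]
    - [0.19,0.026,0]
    - [0.19,0.027,0]
    - [0.18,0.027,0]
  angular:
    - [0,0,0]
    - [0,0,0]
    - [0,0,0]
    - [0,0,0]
    - [0,0,0]
  gripper: [1,1,1,1,1]

```text
time_s: 14.9
position: [0.5691, 0.2129, 0.219]
orientation: [[-0.001, 1.0, -0.002], [1.0, 0.001, -0.0], [-0.0, -0.002, -1.0]]
force: [0.3, -1.1, -0.7]
finger_gap: 0.0475
grip_force: 61.8
```

apply_moves:
  delta_pos:
    - [0.12,0.027,0]
    - [0,0,0]
    - [0,0,0]
    - [0,0,0]
  angular:
    - [0,0,0]
    - [0,0,0]
    - [0,0,0]
    - [0,0,0]
  gripper: [1,1,1,1]

```text
time_s: 15.23
position: [0.5748, 0.2341, 0.2192]
orientation: [[-0.001, 1.0, -0.002], [1.0, 0.001, -0.0], [-0.0, -0.002, -1.0]]
force: [-0.2, -0.2, -1.6]
finger_gap: 0.0472
grip_force: 61.9
```

Run:
```python
from h import *
a=cap('wrist')['pixels'];b=cap('side')['pixels']
cv2.imwrite('pics/c4.png',np.hstack([cv2.resize(a,(500,312)),cv2.resize(b[0:208,240:440],(300,312))]))
```

```text
(no output)
```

View pics/c4.png

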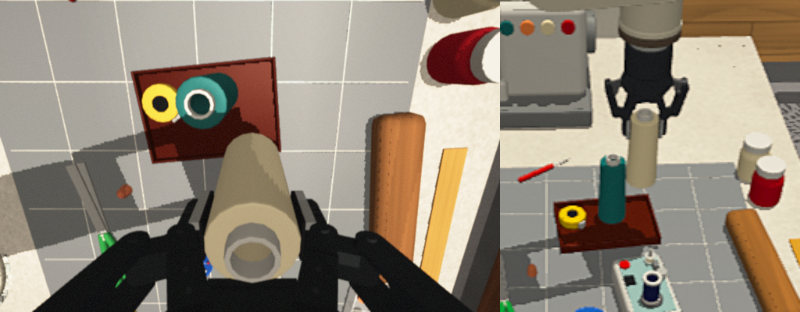

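Teal stands in the tray clear of the tape, and cream hangs upright above its free corner. Lowering.

apply_moves:
  delta_pos:
    - [0,0,0.04]
    - [0,0,0.09]
    - [0,0,0.09]
    - [0,0,0.09]
    - [0,0,0.09]
  angular:
    - [0,0,0]
    - [0,0,0]
    - [0,0,0]
    - [0,0,0]
    - [0,0,0]
  gripper: [1,1,1,1,1]

```text
time_s: 15.75
position: [0.5752, 0.2333, 0.1389]
orientation: [[0.001, 1.0, -0.0], [1.0, -0.001, 0.0], [0.0, -0.0, -1.0]]
force: [0.1, 0.0, -1.0]
finger_gap: 0.0477
grip_force: 61.9
```

apply_moves:
  delta_pos:
    - [0,0,0.09]
    - [0,0,0.07]
    - [0,0,0.04]
    - [0,0,0.015]
    - [0,0,0.007]
  angular:
    - [0,0,0]
    - [0,0,0]
    - [0,0,0]
    - [0,0,0]
    - [0,0,0]
  gripper: [1,1,1,1,1]

```text
time_s: 16.17
position: [0.5753, 0.2337, 0.0955]
orientation: [[-0.0, 1.0, -0.0], [1.0, 0.0, 0.0], [0.0, -0.0, -1.0]]
force: [0.5, -0.1, -0.6]
finger_gap: 0.0475
grip_force: 61.9
```

apply_moves:
  delta_pos:
    - [0,0,0.005]
    - [0,0,0.005]
    - [0,0,0]
  angular:
    - [0,0,0]
    - [0,0,0]
    - [0,0,0]
  gripper: [1,1,1]

```text
time_s: 16.42
position: [0.5756, 0.2342, 0.0943]
orientation: [[-0.001, 1.0, 0.001], [1.0, 0.001, 0.0], [0.0, 0.001, -1.0]]
force: [0.0, -0.1, -1.4]
finger_gap: 0.0475
grip_force: 61.9
```

apply_moves:
  delta_pos:
    - [0,0,0.005]
    - [0,0,0]
  angular:
    - [0,0,0]
    - [0,0,0]
  gripper: [1,1]

```text
time_s: 16.58
position: [0.5754, 0.2342, 0.0929]
orientation: [[-0.001, 1.0, 0.0], [1.0, 0.001, 0.0], [0.0, 0.0, -1.0]]
force: [0.5, -0.5, -1.6]
finger_gap: 0.0475
grip_force: 61.9
```

apply_moves:
  delta_pos:
    - [0,0,0.006]
    - [0,0,0]
  angular:
    - [0,0,0]
    - [0,0,0]
  gripper: [1,1]

```text
time_s: 16.75
position: [0.5754, 0.2342, 0.0915]
orientation: [[-0.001, 1.0, 0.0], [1.0, 0.001, 0.0], [0.0, 0.0, -1.0]]
force: [0.2, 0.9, -1.0]
finger_gap: 0.0472
grip_force: 62.1
```

apply_moves:
  delta_pos:
    - [0,0,0.003]
    - [0,0,0]
  angular:
    - [0,0,0]
    - [0,0,0]
  gripper: [1,1]

```text
time_s: 16.92
position: [0.5755, 0.2343, 0.0915]
orientation: [[-0.001, 1.0, 0.0], [1.0, 0.001, 0.0], [0.0, 0.0, -1.0]]
force: [-1.6, -0.2, 4.3]
finger_gap: 0.0475
grip_force: 62.5
```

apply_moves:
  delta_pos:
    - [0,0,0]
    - [0,0,0]
    - [0,0,0]
    - [0,0,0]
    - [0,0,0]
  angular:
    - [0,0,0]
    - [0,0,0]
    - [0,0,0]
    - [0,0,0]
    - [0,0,0]
  gripper: [-0.2,-0.4,-0.7,-1,-1]

```text
time_s: 17.33
position: [0.5754, 0.2341, 0.0909]
orientation: [[-0.001, 1.0, -0.0], [1.0, 0.001, 0.0], [0.0, -0.0, -1.0]]
force: [1.0, -0.6, 0.2]
finger_gap: 0.0854
grip_force: 0.0
```

apply_moves:
  delta_pos:
    - [0,0,0]
    - [0,0,-0.05]
    - [0,0,-0.08]
    - [0,0,-0.1]
    - [0,0,-0.1]
  angular:
    - [0,0,0]
    - [0,0,0]
    - [0,0,0]
    - [0,0,0]
    - [0,0,0]
  gripper: [-1,-1,-1,-1,-1]

```text
time_s: 17.75
position: [0.5752, 0.2341, 0.1583]
orientation: [[-0.001, 1.0, -0.0], [1.0, 0.001, 0.0], [0.0, -0.0, -1.0]]
force: [0.3, 0.3, 0.8]
finger_gap: 0.0856
grip_force: 0.0
```

apply_moves:
  delta_pos:
    - [0,0,-0.08]
    - [0,0,-0.04]
    - [-0.1,0,0]
    - [-0.2,0,0]
    - [-0.2,0,0]
  angular:
    - [0,0,0]
    - [0,0,0]
    - [0,0,0]
    - [0,0,0]
    - [0,0,0]
  gripper: [-1,-1,-1,-1,-1]

```text
time_s: 18.17
position: [0.575, 0.1338, 0.181]
orientation: [[-0.003, 1.0, -0.0], [1.0, 0.003, 0.0], [0.0, -0.0, -1.0]]
force: [1.2, -1.0, -0.2]
finger_gap: 0.0851
grip_force: 0.0
```

apply_moves:
  delta_pos:
    - [-0.2,0,0]
    - [-0.2,0,0]
    - [-0.15,-0.008,0]
    - [-0.06,0,0]
    - [0,0,0]
  angular:
    - [0,0,0]
    - [0,0,0]
    - [0,0,0]
    - [0,0,0]
    - [0,0,0]
  gripper: [-1,-1,-1,-1,-1]

```text
time_s: 18.58
position: [0.5738, 0.0097, 0.1809]
orientation: [[0.002, 1.0, -0.0], [1.0, -0.002, -0.0], [-0.0, -0.0, -1.0]]
force: [0.4, 0.1, 0.4]
finger_gap: 0.0854
grip_force: 0.0
```

apply_moves:
  delta_pos:
    - [0,0,0]
    - [0,0,0]
  angular:
    - [0,0,0]
    - [0,0,0]
  gripper: [-1,-1]

```text
time_s: 18.75
position: [0.5739, 0.0132, 0.1809]
orientation: [[-0.001, 1.0, -0.0], [1.0, 0.001, 0.0], [0.0, -0.0, -1.0]]
force: [0.1, 0.2, 0.9]
finger_gap: 0.0854
grip_force: 0.0
```

Run:
```python
from h import *
a=cap('wrist')['pixels'];b=cap('side')['pixels']
cv2.imwrite('pics/c5.png',np.hstack([cv2.resize(a,(500,312)),cv2.resize(b[60:268,240:440],(300,312))]))
```

```text
(no output)
```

View pics/c5.png

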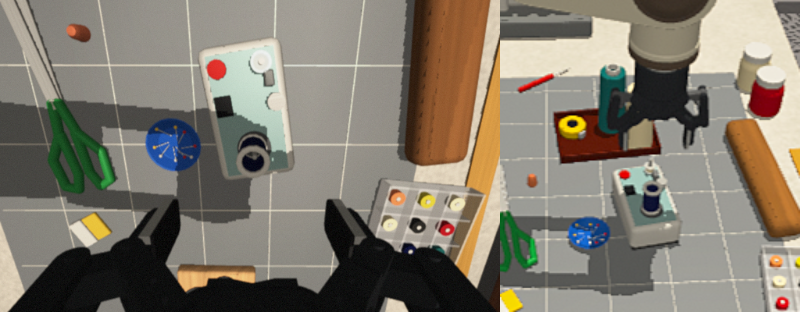

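Both cones stand in the tray, and navy at (254,152) is centred between the fingers. Descend and grip.

apply_moves:
  delta_pos:
    - [0,0,0.05]
    - [0,0,0.08]
    - [0,0,0.08]
    - [0,0,0.08]
    - [0,0,0.08]
  angular:
    - [0,0,0]
    - [0,0,0]
    - [0,0,0]
    - [0,0,0]
    - [0,0,0]
  gripper: [-1,-1,-1,-1,-1]

```text
time_s: 19.27
position: [0.5736, 0.0129, 0.1054]
orientation: [[-0.002, 1.0, -0.001], [1.0, 0.002, 0.0], [0.0, -0.001, -1.0]]
force: [-0.2, 0.2, -1.1]
finger_gap: 0.0853
grip_force: 0.0
```

apply_moves:
  delta_pos:
    - [0,0,0.08]
    - [0,0,0.06]
    - [0,0,0.04]
    - [0,0,0]
    - [0,0,0]
  angular:
    - [0,0,0]
    - [0,0,0]
    - [0,0,0]
    - [0,0,0]
    - [0,0,0]
  gripper: [-1,-1,-1,-0.6,-0.2]

```text
time_s: 19.68
position: [0.5739, 0.0124, 0.0709]
orientation: [[-0.001, 1.0, -0.0], [1.0, 0.001, 0.0], [0.0, -0.0, -1.0]]
force: [0.5, -0.1, 1.4]
finger_gap: 0.0639
grip_force: 0.0
```

apply_moves:
  delta_pos:
    - [0,0,0]
    - [0,0,0]
    - [0,0,0]
    - [0,0,0]
    - [0,0,0]
  angular:
    - [0,0,0]
    - [0,0,0]
    - [0,0,0]
    - [0,0,0]
    - [0,0,0]
  gripper: [0,0.1,0.2,0.3,0.6]

```text
time_s: 20.1
position: [0.5742, 0.0121, 0.0718]
orientation: [[-0.001, 1.0, 0.001], [1.0, 0.001, 0.0], [0.0, 0.001, -1.0]]
force: [-1.1, 1.0, 6.4]
finger_gap: 0.0305
grip_force: 58.8
```

apply_moves:
  delta_pos:
    - [0,0,0]
    - [0,0,0]
    - [0,0,0]
    - [0,0,0]
  angular:
    - [0,0,0]
    - [0,0,0]
    - [0,0,0]
    - [0,0,0]
  gripper: [1,1,1,1]

```text
time_s: 20.43
position: [0.5743, 0.0121, 0.0718]
orientation: [[-0.001, 1.0, 0.001], [1.0, 0.001, -0.0], [-0.0, 0.001, -1.0]]
force: [-2.1, 0.3, 5.6]
finger_gap: 0.0305
grip_force: 58.8
```

apply_moves:
  delta_pos:
    - [0,0,-0.02]
    - [0,0,-0.05]
    - [0,0,-0.08]
    - [0,0,-0.08]
    - [0,0,-0.08]
  angular:
    - [0,0,0]
    - [0,0,0]
    - [0,0,0]
    - [0,0,0]
    - [0,0,0]
  gripper: [1,1,1,1,1]

```text
time_s: 20.85
position: [0.5739, 0.0121, 0.1346]
orientation: [[-0.001, 1.0, 0.0], [1.0, 0.001, 0.0], [0.0, 0.0, -1.0]]
force: [0.3, -0.4, -0.6]
finger_gap: 0.0305
grip_force: 59.3
```

apply_moves:
  delta_pos:
    - [0,0,-0.07]
    - [0,0,-0.04]
    - [-0.06,-0.011,0]
    - [-0.12,-0.0225,0]
    - [-0.18,-0.0335,0]
  angular:
    - [0,0,0]
    - [0,0,0]
    - [0,0,0]
    - [0,0,0]
    - [0,0,0]
  gripper: [1,1,1,1,1]

```text
time_s: 21.27
position: [0.5603, -0.0595, 0.1547]
orientation: [[-0.003, 1.0, -0.0], [1.0, 0.003, 0.001], [0.001, -0.0, -1.0]]
force: [0.5, 0.7, 0.3]
finger_gap: 0.03
grip_force: 59.3
```

apply_moves:
  delta_pos:
    - [-0.18,-0.0335,0]
    - [-0.18,-0.0335,0]
    - [-0.18,-0.0335,0]
    - [-0.165,-0.031,0]
    - [-0.1,-0.019,0]
  angular:
    - [0,0,0]
    - [0,0,0]
    - [0,0,0]
    - [0,0,0]
    - [0,0,0]
  gripper: [1,1,1,1,1]

```text
time_s: 21.68
position: [0.5291, -0.2244, 0.1544]
orientation: [[0.001, 1.0, -0.001], [1.0, -0.001, -0.0], [-0.0, -0.001, -1.0]]
force: [0.0, -0.3, -1.2]
finger_gap: 0.0301
grip_force: 59.2
```

apply_moves:
  delta_pos:
    - [0,0,0]
    - [0,0,0]
    - [0,0,0]
  angular:
    - [0,0,0]
    - [0,0,0]
    - [0,0,0]
  gripper: [1,1,1]

```text
time_s: 21.93
position: [0.5302, -0.2209, 0.1545]
orientation: [[-0.0, 1.0, -0.001], [1.0, 0.0, 0.001], [0.001, -0.001, -1.0]]
force: [1.0, -0.7, -1.3]
finger_gap: 0.0304
grip_force: 59.3
```

Run:
```python
from h import *
a=cap('wrist')['pixels'];b=cap('side')['pixels']
cv2.imwrite('pics/c6.png',np.hstack([cv2.resize(a[:,120:520],(400,400)),cv2.resize(b[180:380,240:440],(400,400))]))
```

```text
(no output)
```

View pics/c6.png

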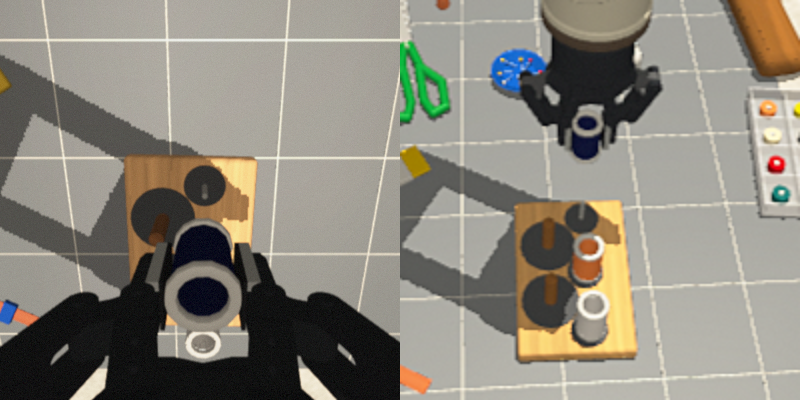

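Navy is held upright, the free spindle is clear at (582,215) in the inset, and peach and white stand undisturbed. Lowering onto the pin.

apply_moves:
  delta_pos:
    - [0,0,0.05]
    - [0,0,0.08]
    - [0,0,0.08]
    - [0,0,0.08]
    - [0,0,0.08]
  angular:
    - [0,0,0]
    - [0,0,0]
    - [0,0,0]
    - [0,0,0]
    - [0,0,0]
  gripper: [1,1,1,1,1]

```text
time_s: 22.45
position: [0.5305, -0.22, 0.0794]
orientation: [[-0.002, 1.0, -0.0], [1.0, 0.002, 0.0], [0.0, -0.0, -1.0]]
force: [0.4, 0.3, -0.3]
finger_gap: 0.0302
grip_force: 59.3
```

apply_moves:
  delta_pos:
    - [0,0,0.08]
    - [0,0,0.06]
    - [0,0,0.04]
    - [0,0,0.02]
    - [0,0,0.01]
  angular:
    - [0,0,0]
    - [0,0,0]
    - [0,0,0]
    - [0,0,0]
    - [0,0,0]
  gripper: [1,1,1,1,1]

```text
time_s: 22.87
position: [0.5305, -0.2206, 0.0384]
orientation: [[-0.001, 1.0, -0.0], [1.0, 0.001, 0.0], [0.0, -0.0, -1.0]]
force: [-0.2, 0.4, -0.7]
finger_gap: 0.0304
grip_force: 59.3
```

apply_moves:
  delta_pos:
    - [0,0,0.006]
    - [0,0,0.004]
    - [0,0,0]
  angular:
    - [0,0,0]
    - [0,0,0]
    - [0,0,0]
  gripper: [1,1,1]

```text
time_s: 23.12
position: [0.5308, -0.221, 0.0373]
orientation: [[-0.001, 1.0, 0.001], [1.0, 0.001, -0.0], [-0.0, 0.001, -1.0]]
force: [-0.2, -0.2, -0.0]
finger_gap: 0.0303
grip_force: 59.3
```

apply_moves:
  delta_pos:
    - [0,0,0.005]
    - [0,0,0]
  angular:
    - [0,0,0]
    - [0,0,0]
  gripper: [1,1]

```text
time_s: 23.28
position: [0.5306, -0.221, 0.0361]
orientation: [[-0.001, 1.0, 0.0], [1.0, 0.001, -0.0], [-0.0, 0.0, -1.0]]
force: [0.5, 0.6, -0.8]
finger_gap: 0.0305
grip_force: 59.3
```

apply_moves:
  delta_pos:
    - [0,0,0.005]
    - [0,0,0]
  angular:
    - [0,0,0]
    - [0,0,0]
  gripper: [1,1]

```text
time_s: 23.45
position: [0.5305, -0.2209, 0.0349]
orientation: [[-0.001, 1.0, 0.0], [1.0, 0.001, 0.0], [0.0, 0.0, -1.0]]
force: [-0.1, -0.7, -1.3]
finger_gap: 0.0301
grip_force: 59.3
```

apply_moves:
  delta_pos:
    - [0,0,0.003]
    - [0,0,0]
  angular:
    - [0,0,0]
    - [0,0,0]
  gripper: [1,1]

```text
time_s: 23.62
position: [0.5306, -0.2209, 0.0348]
orientation: [[-0.001, 1.0, 0.0], [1.0, 0.001, -0.0], [-0.0, 0.0, -1.0]]
force: [-3.1, 1.3, 7.7]
finger_gap: 0.0302
grip_force: 60.1
```

apply_moves:
  delta_pos:
    - [0,0,0]
    - [0,0,0]
    - [0,0,0]
    - [0,0,0]
    - [0,0,0]
  angular:
    - [0,0,0]
    - [0,0,0]
    - [0,0,0]
    - [0,0,0]
    - [0,0,0]
  gripper: [0.2,0,-0.3,-0.7,-1]

```text
time_s: 24.03
position: [0.5305, -0.2209, 0.0342]
orientation: [[-0.001, 1.0, -0.0], [1.0, 0.001, 0.0], [0.0, -0.0, -1.0]]
force: [0.6, -0.2, 0.4]
finger_gap: 0.0771
grip_force: 0.0
```

apply_moves:
  delta_pos:
    - [0,0,0]
    - [0,0,0]
    - [0,0,-0.05]
    - [0,0,-0.1]
    - [0,0,-0.1]
  angular:
    - [0,0,0]
    - [0,0,0]
    - [0,0,0]
    - [0,0,0]
    - [0,0,0]
  gripper: [-1,-1,-1,-1,-1]

```text
time_s: 24.45
position: [0.5302, -0.2207, 0.0851]
orientation: [[-0.001, 1.0, -0.001], [1.0, 0.001, 0.001], [0.001, -0.001, -1.0]]
force: [0.8, 0.5, 1.1]
finger_gap: 0.0855
grip_force: 0.0
```

apply_moves:
  delta_pos:
    - [0,0,-0.1]
    - [0,0,-0.1]
    - [0,0,-0.05]
    - [-0.1,-0.007,0]
    - [-0.14,0,0]
  angular:
    - [0,0,0]
    - [0,0,0]
    - [0,0,0]
    - [0,0,0]
    - [0,0,0]
  gripper: [-1,-1,-1,-1,-1]

```text
time_s: 24.87
position: [0.5295, -0.2681, 0.1356]
orientation: [[-0.003, 1.0, 0.001], [1.0, 0.003, -0.0], [-0.0, 0.001, -1.0]]
force: [0.3, 0.1, -0.0]
finger_gap: 0.085
grip_force: 0.0
```

apply_moves:
  delta_pos:
    - [-0.085,0,0]
    - [0,0,0]
    - [0,0,0]
    - [0,0,0]
  angular:
    - [0,0,0]
    - [0,0,0]
    - [0,0,0]
    - [0,0,0]
  gripper: [-1,-1,-1,-1]

```text
time_s: 25.2
position: [0.529, -0.2855, 0.1339]
orientation: [[-0.0, 1.0, -0.001], [1.0, 0.0, 0.001], [0.001, -0.001, -1.0]]
force: [-0.2, 0.3, 0.6]
finger_gap: 0.0853
grip_force: 0.0
```

Run:
```python
from h import *
a=cap('wrist')['pixels'];b=cap('side')['pixels']
cv2.imwrite('pics/c7.png',np.hstack([cv2.resize(a[:,120:520],(400,400)),cv2.resize(b[180:380,240:440],(400,400))]))
```

```text
(no output)
```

View pics/c7.png

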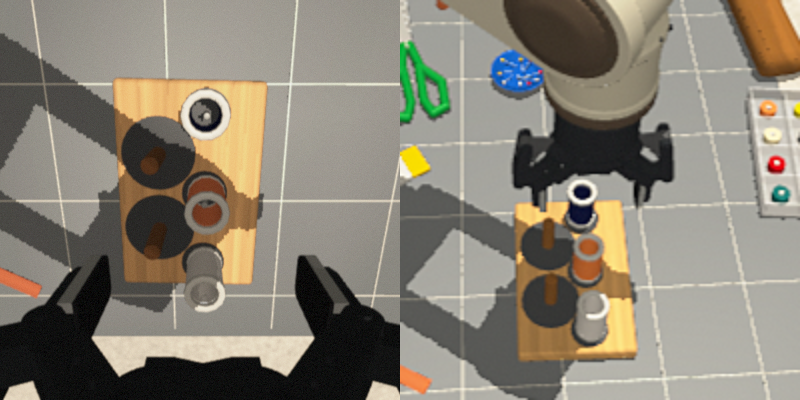

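Navy is on the free spindle with the pin showing in its bore at (207,115). Descend to peach, grip and lift.

apply_moves:
  delta_pos:
    - [0,0,0.05]
    - [0,0,0.08]
    - [0,0,0.08]
    - [0,0,0.08]
    - [0,0,0.08]
  angular:
    - [0,0,0]
    - [0,0,0]
    - [0,0,0]
    - [0,0,0]
    - [0,0,0]
  gripper: [-1,-1,-1,-1,-1]

```text
time_s: 25.72
position: [0.5291, -0.2852, 0.0589]
orientation: [[-0.001, 1.0, -0.0], [1.0, 0.001, 0.0], [0.0, -0.0, -1.0]]
force: [-1.0, 0.4, -0.3]
finger_gap: 0.0854
grip_force: 0.0
```

apply_moves:
  delta_pos:
    - [0,0,0.07]
    - [0,0,0.04]
    - [0,0,0.015]
    - [0,0,0]
    - [0,0,0]
  angular:
    - [0,0,0]
    - [0,0,0]
    - [0,0,0]
    - [0,0,0]
    - [0,0,0]
  gripper: [-1,-1,-1,-0.6,-0.2]

```text
time_s: 26.13
position: [0.5294, -0.2859, 0.0358]
orientation: [[-0.001, 1.0, 0.0], [1.0, 0.001, -0.0], [-0.0, 0.0, -1.0]]
force: [0.9, 0.0, -0.2]
finger_gap: 0.0638
grip_force: 0.0
```

apply_moves:
  delta_pos:
    - [0,0,0]
    - [0,0,0]
    - [0,0,0]
    - [0,0,0]
    - [0,0,0]
  angular:
    - [0,0,0]
    - [0,0,0]
    - [0,0,0]
    - [0,0,0]
    - [0,0,0]
  gripper: [0,0.1,0.2,0.3,0.6]

```text
time_s: 26.55
position: [0.5295, -0.2861, 0.0361]
orientation: [[-0.001, 1.0, 0.001], [1.0, 0.001, -0.001], [-0.001, 0.001, -1.0]]
force: [-1.2, 1.0, 7.4]
finger_gap: 0.0311
grip_force: 59.1
```

apply_moves:
  delta_pos:
    - [0,0,0]
    - [0,0,0]
    - [0,0,0]
    - [0,0,0]
  angular:
    - [0,0,0]
    - [0,0,0]
    - [0,0,0]
    - [0,0,0]
  gripper: [1,1,1,1]

```text
time_s: 26.88
position: [0.5295, -0.2861, 0.0362]
orientation: [[-0.001, 1.0, 0.001], [1.0, 0.001, -0.001], [-0.001, 0.001, -1.0]]
force: [-1.6, 0.9, 8.1]
finger_gap: 0.0306
grip_force: 59.1
```

apply_moves:
  delta_pos:
    - [0,0,-0.02]
    - [0,0,-0.05]
    - [0,0,-0.08]
    - [0,0,-0.1]
    - [0,0,-0.1]
  angular:
    - [0,0,0]
    - [0,0,0]
    - [0,0,0]
    - [0,0,0]
    - [0,0,0]
  gripper: [1,1,1,1,1]

```text
time_s: 27.3
position: [0.529, -0.2858, 0.1068]
orientation: [[-0.001, 1.0, -0.0], [1.0, 0.001, 0.0], [0.0, -0.0, -1.0]]
force: [0.4, 0.3, 1.0]
finger_gap: 0.0311
grip_force: 59.3
```

apply_moves:
  delta_pos:
    - [0,0,-0.1]
    - [0,0,-0.08]
    - [0,0,-0.05]
    - [0,0,-0.02]
    - [0,0,0]
  angular:
    - [0,0,0]
    - [0,0,0]
    - [0,0,0]
    - [0,0,0]
    - [0,0,0]
  gripper: [1,1,1,1,1]

```text
time_s: 27.72
position: [0.5294, -0.2861, 0.1562]
orientation: [[-0.001, 1.0, 0.001], [1.0, 0.001, -0.001], [-0.001, 0.001, -1.0]]
force: [-0.9, 0.5, -1.7]
finger_gap: 0.0311
grip_force: 59.3
```

apply_moves:
  delta_pos:
    - [0.06,0.0225,0]
    - [0.12,0.0225,0]
    - [0.18,0.0225,0]
    - [0.18,0.0225,0]
    - [0.18,0.0225,0]
  angular:
    - [0,0,0]
    - [0,0,0]
    - [0,0,0]
    - [0,0,0]
    - [0,0,0]
  gripper: [1,1,1,1,1]

```text
time_s: 28.13
position: [0.5511, -0.1397, 0.154]
orientation: [[0.0, 1.0, -0.002], [1.0, -0.0, 0.001], [0.001, -0.002, -1.0]]
force: [0.1, 0.4, -0.1]
finger_gap: 0.0311
grip_force: 59.3
```

apply_moves:
  delta_pos:
    - [0.18,0.0225,0]
    - [0.18,0.0225,0]
    - [0.18,0.0225,0]
    - [0.14,0.0225,0]
    - [0.09,0.0225,0]
  angular:
    - [0,0,0]
    - [0,0,0]
    - [0,0,0]
    - [0,0,0]
    - [0,0,0]
  gripper: [1,1,1,1,1]

```text
time_s: 28.55
position: [0.5733, 0.0157, 0.1542]
orientation: [[-0.002, 1.0, -0.002], [1.0, 0.002, 0.001], [0.001, -0.002, -1.0]]
force: [0.5, 0.1, -0.7]
finger_gap: 0.0309
grip_force: 59.3
```

apply_moves:
  delta_pos:
    - [0,0,0]
    - [0,0,0]
    - [0,0,0]
    - [0,0,0]
  angular:
    - [0,0,0]
    - [0,0,0]
    - [0,0,0]
    - [0,0,0]
  gripper: [1,1,1,1]

```text
time_s: 28.88
position: [0.5737, 0.0116, 0.1548]
orientation: [[0.0, 1.0, -0.001], [1.0, -0.0, 0.0], [0.0, -0.001, -1.0]]
force: [-0.3, -0.8, -0.4]
finger_gap: 0.031
grip_force: 59.4
```

Run:
```python
from h import *
a=cap('wrist')['pixels'];b=cap('side')['pixels']
cv2.imwrite('pics/c8.png',np.hstack([cv2.resize(a[:,120:520],(400,400)),cv2.resize(b[80:280,240:440],(400,400))]))
```

```text
(no output)
```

View pics/c8.png

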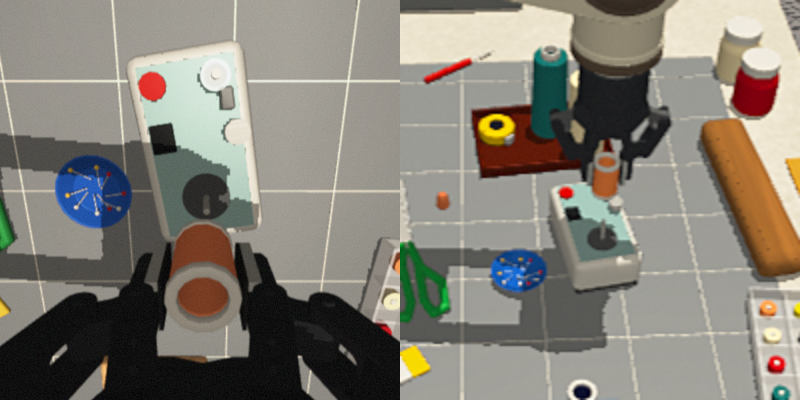

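Peach hangs upright over the empty pin, which stands at (206,205) in the wrist view. Lowering .0816 in all.

apply_moves:
  delta_pos:
    - [0,0,0.04]
    - [0,0,0.07]
    - [0,0,0.08]
    - [0,0,0.08]
    - [0,0,0.06]
  angular:
    - [0,0,0]
    - [0,0,0]
    - [0,0,0]
    - [0,0,0]
    - [0,0,0]
  gripper: [1,1,1,1,1]

```text
time_s: 29.4
position: [0.5734, 0.0118, 0.0875]
orientation: [[0.0, 1.0, -0.001], [1.0, -0.0, 0.0], [0.0, -0.001, -1.0]]
force: [0.3, -0.7, 0.5]
finger_gap: 0.0313
grip_force: 59.4
```

apply_moves:
  delta_pos:
    - [0,0,0.035]
    - [0,0,0.02]
    - [0,0,0.01]
    - [0,0,0.005]
    - [0,0,0]
  angular:
    - [0,0,0]
    - [0,0,0]
    - [0,0,0]
    - [0,0,0]
    - [0,0,0]
  gripper: [1,1,1,1,1]

```text
time_s: 29.82
position: [0.5743, 0.0121, 0.0757]
orientation: [[-0.001, 1.0, 0.001], [1.0, 0.001, 0.0], [0.0, 0.001, -1.0]]
force: [-0.5, -0.3, -1.3]
finger_gap: 0.0311
grip_force: 59.4
```

apply_moves:
  delta_pos:
    - [0,0,0.005]
    - [0,0,0]
  angular:
    - [0,0,0]
    - [0,0,0]
  gripper: [1,1]

```text
time_s: 29.98
position: [0.5742, 0.0121, 0.0747]
orientation: [[-0.001, 1.0, 0.001], [1.0, 0.001, 0.0], [0.0, 0.001, -1.0]]
force: [-0.6, -0.2, -0.5]
finger_gap: 0.0311
grip_force: 59.4
```

apply_moves:
  delta_pos:
    - [0,0,0.005]
    - [0,0,0]
  angular:
    - [0,0,0]
    - [0,0,0]
  gripper: [1,1]

```text
time_s: 30.15
position: [0.574, 0.0121, 0.0734]
orientation: [[-0.001, 1.0, 0.0], [1.0, 0.001, 0.0], [0.0, 0.0, -1.0]]
force: [0.8, -0.4, -1.1]
finger_gap: 0.0315
grip_force: 59.4
```

apply_moves:
  delta_pos:
    - [0,0,0.003]
    - [0,0,0]
  angular:
    - [0,0,0]
    - [0,0,0]
  gripper: [1,1]

```text
time_s: 30.32
position: [0.5741, 0.0121, 0.0732]
orientation: [[-0.001, 1.0, 0.0], [1.0, 0.001, 0.0], [0.0, 0.0, -1.0]]
force: [-1.9, 0.4, 5.2]
finger_gap: 0.0309
grip_force: 59.9
```

apply_moves:
  delta_pos:
    - [0,0,0]
    - [0,0,0]
    - [0,0,0]
    - [0,0,0]
    - [0,0,0]
  angular:
    - [0,0,0]
    - [0,0,0]
    - [0,0,0]
    - [0,0,0]
    - [0,0,0]
  gripper: [0.2,0,-0.3,-0.7,-1]

```text
time_s: 30.73
position: [0.574, 0.0121, 0.0726]
orientation: [[-0.001, 1.0, -0.0], [1.0, 0.001, 0.0], [0.0, -0.0, -1.0]]
force: [0.3, 0.5, 0.9]
finger_gap: 0.0773
grip_force: 0.0
```

apply_moves:
  delta_pos:
    - [0,0,0]
    - [0,0,0]
    - [0,0,-0.05]
    - [0,0,-0.12]
    - [0,0,-0.15]
  angular:
    - [0,0,0]
    - [0,0,0]
    - [0,0,0]
    - [0,0,0]
    - [0,0,0]
  gripper: [-1,-1,-1,-1,-1]

```text
time_s: 31.15
position: [0.5731, 0.0122, 0.1366]
orientation: [[-0.001, 1.0, -0.003], [1.0, 0.001, 0.0], [0.0, -0.003, -1.0]]
force: [2.4, -0.7, -0.4]
finger_gap: 0.0851
grip_force: 0.0
```

apply_moves:
  delta_pos:
    - [0,0,-0.15]
    - [0,0,-0.15]
    - [0,0,-0.12]
    - [0,0,-0.05]
    - [0.06,0,0]
  angular:
    - [0,0,0]
    - [0,0,0]
    - [0,0,0]
    - [0,0,0]
    - [0,0,0]
  gripper: [-1,-1,-1,-1,-1]

```text
time_s: 31.57
position: [0.5748, 0.023, 0.2338]
orientation: [[0.001, 1.0, 0.004], [1.0, -0.001, -0.001], [-0.001, 0.004, -1.0]]
force: [-0.2, 0.4, 0.1]
finger_gap: 0.0852
grip_force: 0.0
```

apply_moves:
  delta_pos:
    - [0.15,0,0]
    - [0.19,0.004,0]
    - [0.19,0.004,0]
    - [0.19,0,0]
    - [0.19,0,0]
  angular:
    - [0,0,0]
    - [0,0,0]
    - [0,0,0]
    - [0,0,0]
    - [0,0,0]
  gripper: [-1,-1,-1,-1,-1]

```text
time_s: 31.98
position: [0.5746, 0.2084, 0.2295]
orientation: [[-0.0, 1.0, -0.002], [1.0, 0.0, -0.0], [-0.0, -0.002, -1.0]]
force: [0.9, -1.1, -0.2]
finger_gap: 0.0851
grip_force: 0.0
```

apply_moves:
  delta_pos:
    - [0.1,0,0]
    - [0.04,0,0]
    - [0,0,0]
    - [0,0,0]
    - [0,0,0]
  angular:
    - [0,0,0]
    - [0,0,0]
    - [0,0,0]
    - [0,0,0]
    - [0,0,0]
  gripper: [-1,-1,-1,-1,-1]

```text
time_s: 32.4
position: [0.5754, 0.2331, 0.2304]
orientation: [[0.0, 1.0, -0.001], [1.0, -0.0, -0.0], [-0.0, -0.001, -1.0]]
force: [0.2, -0.2, 0.1]
finger_gap: 0.0854
grip_force: 0.0
```

Run:
```python
from h import *
a=cap('wrist')['pixels'];b=cap('side')['pixels']
cv2.imwrite('pics/c9.png',np.hstack([cv2.resize(a[:,120:520],(400,400)),cv2.resize(b[80:280,240:440],(400,400))]))
```

```text
(no output)
```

View pics/c9.png

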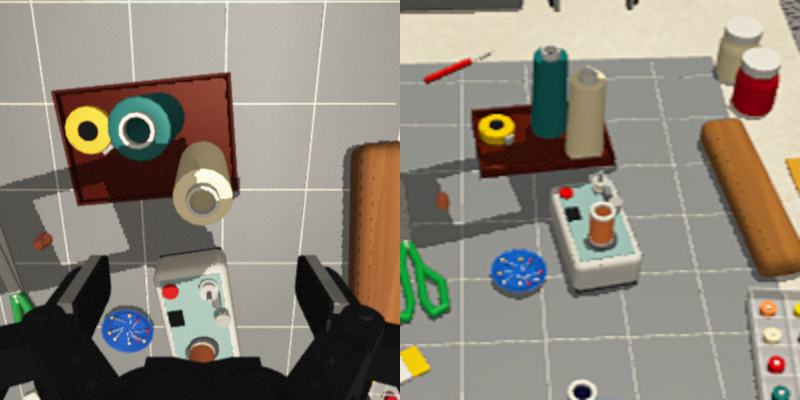

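Peach stands on the winder's pin and both cones are upright. Pick up cream: down, grip, lift.

apply_moves:
  delta_pos:
    - [0.004,0,0.06]
    - [0,0,0.09]
    - [0,0,0.09]
    - [0,0,0.09]
    - [0,0,0.09]
  angular:
    - [0,0,0]
    - [0,0,0]
    - [0,0,0]
    - [0,0,0]
    - [0,0,0]
  gripper: [-1,-1,-1,-1,-1]

```text
time_s: 32.92
position: [0.5753, 0.2342, 0.145]
orientation: [[0.0, 1.0, -0.0], [1.0, -0.0, -0.0], [-0.0, -0.0, -1.0]]
force: [-0.3, -0.3, 0.8]
finger_gap: 0.085
grip_force: 0.0
```

apply_moves:
  delta_pos:
    - [0,0,0.09]
    - [0,0,0.09]
    - [0,0,0.06]
    - [0,0,0.04]
    - [0,0,0]
  angular:
    - [0,0,0]
    - [0,0,0]
    - [0,0,0]
    - [0,0,0]
    - [0,0,0]
  gripper: [-1,-1,-1,-1,-1]

```text
time_s: 33.33
position: [0.5748, 0.2344, 0.0889]
orientation: [[-0.0, 1.0, -0.002], [1.0, 0.0, -0.001], [-0.001, -0.002, -1.0]]
force: [-0.8, -0.1, 0.4]
finger_gap: 0.0854
grip_force: 0.0
```

apply_moves:
  delta_pos:
    - [0,0,0]
    - [0,0,0]
    - [0,0,0]
    - [0,0,0]
    - [0,0,0]
  angular:
    - [0,0,0]
    - [0,0,0]
    - [0,0,0]
    - [0,0,0]
    - [0,0,0]
  gripper: [-0.6,-0.3,-0.2,-0.1,0.2]

```text
time_s: 33.75
position: [0.5759, 0.2351, 0.0921]
orientation: [[-0.001, 1.0, 0.002], [1.0, 0.001, 0.001], [0.001, 0.002, -1.0]]
force: [-1.8, -1.0, 7.3]
finger_gap: 0.0473
grip_force: 60.3
```

apply_moves:
  delta_pos:
    - [0,0,0]
    - [0,0,0]
    - [0,0,0]
    - [0,0,0]
    - [0,0,0]
  angular:
    - [0,0,0]
    - [0,0,0]
    - [0,0,0]
    - [0,0,0]
    - [0,0,0]
  gripper: [1,1,1,1,1]

```text
time_s: 34.17
position: [0.5759, 0.2351, 0.0922]
orientation: [[-0.001, 1.0, 0.002], [1.0, 0.001, 0.001], [0.001, 0.002, -1.0]]
force: [-1.3, -1.0, 7.8]
finger_gap: 0.0474
grip_force: 60.3
```

apply_moves:
  delta_pos:
    - [0,0,-0.02]
    - [0,0,-0.05]
    - [0,0,-0.09]
    - [0,0,-0.1]
    - [0,0,-0.1]
  angular:
    - [0,0,0]
    - [0,0,0]
    - [0,0,0]
    - [0,0,0]
    - [0,0,0]
  gripper: [1,1,1,1,1]

```text
time_s: 34.58
position: [0.5754, 0.2349, 0.1644]
orientation: [[-0.001, 1.0, 0.0], [1.0, 0.001, 0.0], [0.0, 0.0, -1.0]]
force: [-0.0, -0.2, -0.6]
finger_gap: 0.0472
grip_force: 61.7
```

apply_moves:
  delta_pos:
    - [0,0,-0.1]
    - [0,0,-0.09]
    - [0,0,-0.06]
    - [0,0,-0.03]
    - [0,0,0]
  angular:
    - [0,0,0]
    - [0,0,0]
    - [0,0,0]
    - [0,0,0]
    - [0,0,0]
  gripper: [1,1,1,1,1]

```text
time_s: 35.0
position: [0.5758, 0.235, 0.2202]
orientation: [[-0.001, 1.0, 0.002], [1.0, 0.001, 0.001], [0.001, 0.002, -1.0]]
force: [0.1, 0.3, -1.5]
finger_gap: 0.0471
grip_force: 61.7
```

apply_moves:
  delta_pos:
    - [-0.06,-0.026,0]
    - [-0.12,-0.027,0]
    - [-0.19,-0.026,0]
    - [-0.19,-0.027,0]
    - [-0.19,-0.026,0]
  angular:
    - [0,0,0]
    - [0,0,0]
    - [0,0,0]
    - [0,0,0]
    - [0,0,0]
  gripper: [1,1,1,1,1]

```text
time_s: 35.42
position: [0.5478, 0.0832, 0.2173]
orientation: [[-0.001, 1.0, -0.002], [1.0, 0.001, -0.0], [-0.0, -0.002, -1.0]]
force: [1.5, -0.7, -0.5]
finger_gap: 0.0473
grip_force: 61.7
```

apply_moves:
  delta_pos:
    - [-0.19,-0.027,0]
    - [-0.19,-0.026,0]
    - [-0.19,-0.027,0]
    - [-0.19,-0.026,0]
    - [-0.19,-0.027,0]
  angular:
    - [0,0,0]
    - [0,0,0]
    - [0,0,0]
    - [0,0,0]
    - [0,0,0]
  gripper: [1,1,1,1,1]

```text
time_s: 35.83
position: [0.5212, -0.107, 0.2176]
orientation: [[-0.001, 1.0, -0.002], [1.0, 0.001, 0.001], [0.001, -0.002, -1.0]]
force: [1.3, -0.0, -0.9]
finger_gap: 0.0473
grip_force: 61.7
```

apply_moves:
  delta_pos:
    - [-0.19,-0.026,0]
    - [-0.19,-0.027,0]
    - [-0.19,-0.026,0]
    - [-0.19,-0.027,0]
    - [-0.18,-0.027,0]
  angular:
    - [0,0,0]
    - [0,0,0]
    - [0,0,0]
    - [0,0,0]
    - [0,0,0]
  gripper: [1,1,1,1,1]

```text
time_s: 36.25
position: [0.4946, -0.2951, 0.2174]
orientation: [[-0.0, 1.0, -0.001], [1.0, 0.0, 0.001], [0.001, -0.001, -1.0]]
force: [1.2, -0.3, -1.0]
finger_gap: 0.0475
grip_force: 61.7
```

apply_moves:
  delta_pos:
    - [-0.12,-0.027,0]
    - [0,0,0]
    - [0,0,0]
    - [0,0,0]
    - [0,0,0]
  angular:
    - [0,0,0]
    - [0,0,0]
    - [0,0,0]
    - [0,0,0]
    - [0,0,0]
  gripper: [1,1,1,1,1]

```text
time_s: 36.67
position: [0.4908, -0.3162, 0.2183]
orientation: [[-0.002, 1.0, -0.0], [1.0, 0.002, 0.001], [0.001, -0.0, -1.0]]
force: [0.5, -0.0, -1.0]
finger_gap: 0.0472
grip_force: 61.8
```

apply_moves:
  delta_pos:
    - [-0.005,0,0.04]
    - [0,0,0.07]
    - [0,0,0.08]
    - [0,0,0.08]
    - [0,0,0.08]
  angular:
    - [0,0,0]
    - [0,0,0]
    - [0,0,0]
    - [0,0,0]
    - [0,0,0]
  gripper: [1,1,1,1,1]

```text
time_s: 37.08
position: [0.4909, -0.3172, 0.1475]
orientation: [[-0.002, 1.0, 0.0], [1.0, 0.002, 0.0], [0.0, 0.0, -1.0]]
force: [-0.2, -0.3, -1.7]
finger_gap: 0.0474
grip_force: 61.8
```

apply_moves:
  delta_pos:
    - [0,0,0.07]
    - [0,0,0.05]
    - [0,0,0.035]
    - [0,0,0.02]
    - [0,0,0.008]
  angular:
    - [0,0,0]
    - [0,0,0]
    - [0,0,0]
    - [0,0,0]
    - [0,0,0]
  gripper: [1,1,1,1,1]

```text
time_s: 37.5
position: [0.4909, -0.3179, 0.1117]
orientation: [[-0.001, 1.0, -0.0], [1.0, 0.001, 0.0], [0.0, -0.0, -1.0]]
force: [0.1, 0.1, -0.7]
finger_gap: 0.0473
grip_force: 61.8
```

apply_moves:
  delta_pos:
    - [0,0,0]
    - [0,0,0.004]
    - [0,0,0]
  angular:
    - [0,0,0]
    - [0,0,0]
    - [0,0,0]
  gripper: [1,1,1]

```text
time_s: 37.75
position: [0.491, -0.3183, 0.1118]
orientation: [[-0.001, 1.0, 0.001], [1.0, 0.001, -0.0], [-0.0, 0.001, -1.0]]
force: [-0.4, 0.7, -1.1]
finger_gap: 0.0472
grip_force: 61.8
```

apply_moves:
  delta_pos:
    - [0,0,0.006]
    - [0,0,0.003]
    - [0,0,0]
  angular:
    - [0,0,0]
    - [0,0,0]
    - [0,0,0]
  gripper: [1,1,1]

```text
time_s: 38.0
position: [0.4908, -0.3182, 0.1095]
orientation: [[-0.001, 1.0, 0.0], [1.0, 0.001, 0.0], [0.0, 0.0, -1.0]]
force: [-0.2, 0.4, -1.5]
finger_gap: 0.0473
grip_force: 61.8
```

apply_moves:
  delta_pos:
    - [0,0,0.005]
    - [0,0,0]
  angular:
    - [0,0,0]
    - [0,0,0]
  gripper: [1,1]

```text
time_s: 38.17
position: [0.4907, -0.3181, 0.1083]
orientation: [[-0.001, 1.0, -0.0], [1.0, 0.001, 0.0], [0.0, -0.0, -1.0]]
force: [0.5, 0.7, -1.7]
finger_gap: 0.047
grip_force: 61.8
```

apply_moves:
  delta_pos:
    - [0,0,0.004]
    - [0,0,0]
  angular:
    - [0,0,0]
    - [0,0,0]
  gripper: [1,1]

```text
time_s: 38.33
position: [0.4908, -0.3183, 0.1082]
orientation: [[-0.001, 1.0, 0.0], [1.0, 0.001, -0.0], [-0.0, 0.0, -1.0]]
force: [-1.4, 0.6, 5.9]
finger_gap: 0.0475
grip_force: 62.6
```

apply_moves:
  delta_pos:
    - [0,0,0]
    - [0,0,0]
    - [0,0,0]
    - [0,0,0]
    - [0,0,0]
  angular:
    - [0,0,0]
    - [0,0,0]
    - [0,0,0]
    - [0,0,0]
    - [0,0,0]
  gripper: [-0.2,-0.4,-0.7,-1,-1]

```text
time_s: 38.75
position: [0.4908, -0.3181, 0.1076]
orientation: [[-0.001, 1.0, -0.0], [1.0, 0.001, 0.0], [0.0, -0.0, -1.0]]
force: [-0.2, 0.5, -0.2]
finger_gap: 0.0852
grip_force: 0.0
```

apply_moves:
  delta_pos:
    - [0,0,0]
    - [0,0,-0.05]
    - [0,0,-0.08]
    - [0,0,-0.1]
    - [0,0,-0.1]
  angular:
    - [0,0,0]
    - [0,0,0]
    - [0,0,0]
    - [0,0,0]
    - [0,0,0]
  gripper: [-1,-1,-1,-1,-1]

```text
time_s: 39.17
position: [0.4907, -0.318, 0.1751]
orientation: [[-0.001, 1.0, -0.0], [1.0, 0.001, 0.0], [0.0, -0.0, -1.0]]
force: [-0.2, -1.2, 0.2]
finger_gap: 0.0855
grip_force: 0.0
```

apply_moves:
  delta_pos:
    - [0,0,-0.1]
    - [0,0,-0.1]
    - [0,0,-0.06]
    - [0,0,-0.025]
    - [0.1,0.012,0]
  angular:
    - [0,0,0]
    - [0,0,0]
    - [0,0,0]
    - [0,0,0]
    - [0,0,0]
  gripper: [-1,-1,-1,-1,-1]

```text
time_s: 39.58
position: [0.493, -0.3002, 0.2315]
orientation: [[0.001, 1.0, 0.001], [1.0, -0.001, -0.001], [-0.001, 0.001, -1.0]]
force: [0.7, -0.4, -0.1]
finger_gap: 0.0852
grip_force: 0.0
```

apply_moves:
  delta_pos:
    - [0.2,0.012,0]
    - [0.2,0.012,0]
    - [0.2,0.012,0]
    - [0.2,0.012,0]
    - [0.2,0.012,0]
  angular:
    - [0,0,0]
    - [0,0,0]
    - [0,0,0]
    - [0,0,0]
    - [0,0,0]
  gripper: [-1,-1,-1,-1,-1]

```text
time_s: 40.0
position: [0.5045, -0.0963, 0.2301]
orientation: [[-0.0, 1.0, -0.001], [1.0, 0.0, 0.0], [0.0, -0.001, -1.0]]
force: [0.9, -0.6, -0.2]
finger_gap: 0.0852
grip_force: 0.0
```

apply_moves:
  delta_pos:
    - [0.2,0.012,0]
    - [0.2,0.012,0]
    - [0.2,0.012,0]
    - [0.2,0.012,0]
    - [0.2,0.012,0]
  angular:
    - [0,0,0]
    - [0,0,0]
    - [0,0,0]
    - [0,0,0]
    - [0,0,0]
  gripper: [-1,-1,-1,-1,-1]

```text
time_s: 40.42
position: [0.5164, 0.1039, 0.2303]
orientation: [[-0.001, 1.0, -0.001], [1.0, 0.001, 0.0], [0.0, -0.001, -1.0]]
force: [0.3, -0.2, 0.6]
finger_gap: 0.0853
grip_force: 0.0
```

apply_moves:
  delta_pos:
    - [0.2,0.012,0]
    - [0.2,0.012,0]
    - [0.2,0.012,0]
    - [0.2,0.012,0]
    - [0.117,0,0]
  angular:
    - [0,0,0]
    - [0,0,0]
    - [0,0,0]
    - [0,0,0]
    - [0,0,0]
  gripper: [-1,-1,-1,-1,-1]

```text
time_s: 40.83
position: [0.5258, 0.2888, 0.2298]
orientation: [[-0.002, 1.0, -0.001], [1.0, 0.002, 0.0], [0.0, -0.001, -1.0]]
force: [-0.5, -0.4, -1.2]
finger_gap: 0.0852
grip_force: 0.0
```

apply_moves:
  delta_pos:
    - [0,0,0]
    - [0,0,0]
    - [0,0,0]
    - [0,0,0]
  angular:
    - [0,0,0]
    - [0,0,0]
    - [0,0,0]
    - [0,0,0]
  gripper: [-1,-1,-1,-1]

```text
time_s: 41.17
position: [0.5265, 0.2843, 0.2306]
orientation: [[0.0, 1.0, -0.0], [1.0, -0.0, -0.0], [-0.0, -0.0, -1.0]]
force: [0.0, -0.0, 0.4]
finger_gap: 0.0855
grip_force: 0.0
```

Run:
```python
from h import *
a=cap('wrist')['pixels'];b=cap('side')['pixels']
cv2.imwrite('pics/c10.png',np.hstack([cv2.resize(a[:,120:520],(400,400)),cv2.resize(b[80:380,190:490],(400,400))]))
```

```text
(no output)
```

View pics/c10.png

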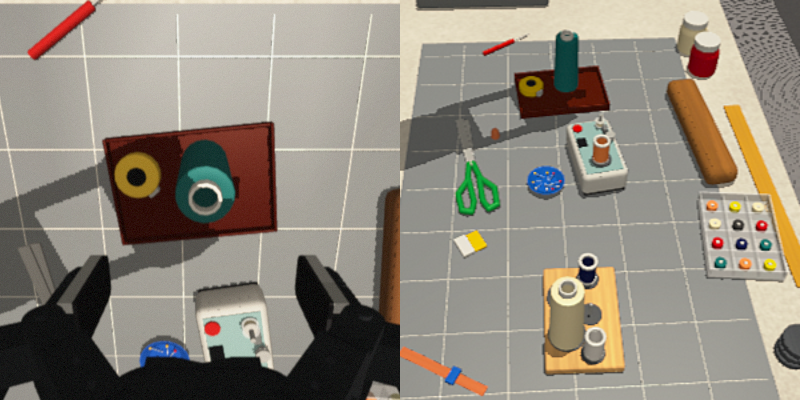

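Cream is back on its spindle, and navy, white and peach are all upright; teal is centred between the fingers. Grip and lift it.

apply_moves:
  delta_pos:
    - [0.004,0.001,0.06]
    - [0,0,0.09]
    - [0,0,0.09]
    - [0,0,0.09]
    - [0,0,0.09]
  angular:
    - [0,0,0]
    - [0,0,0]
    - [0,0,0]
    - [0,0,0]
    - [0,0,0]
  gripper: [-1,-1,-1,-1,-1]

```text
time_s: 41.68
position: [0.5265, 0.2855, 0.1451]
orientation: [[0.0, 1.0, -0.0], [1.0, -0.0, 0.0], [0.0, -0.0, -1.0]]
force: [1.1, 0.8, -0.4]
finger_gap: 0.0854
grip_force: 0.0
```

apply_moves:
  delta_pos:
    - [0,0,0.09]
    - [0,0,0.09]
    - [0,0,0.06]
    - [0,0,0.04]
    - [0,0,0]
  angular:
    - [0,0,0]
    - [0,0,0]
    - [0,0,0]
    - [0,0,0]
    - [0,0,0]
  gripper: [-1,-1,-1,-1,-1]

```text
time_s: 42.1
position: [0.526, 0.2856, 0.0889]
orientation: [[-0.0, 1.0, -0.002], [1.0, 0.0, -0.001], [-0.001, -0.002, -1.0]]
force: [-0.8, -0.6, -0.9]
finger_gap: 0.0856
grip_force: 0.0
```

apply_moves:
  delta_pos:
    - [0,0,0]
    - [0,0,0]
    - [0,0,0]
    - [0,0,0]
    - [0,0,0]
  angular:
    - [0,0,0]
    - [0,0,0]
    - [0,0,0]
    - [0,0,0]
    - [0,0,0]
  gripper: [-0.6,-0.3,-0.2,-0.1,0.2]

```text
time_s: 42.52
position: [0.5272, 0.2864, 0.0922]
orientation: [[-0.001, 1.0, 0.002], [1.0, 0.001, 0.001], [0.001, 0.002, -1.0]]
force: [-1.1, -1.0, 7.3]
finger_gap: 0.0473
grip_force: 60.3
```

apply_moves:
  delta_pos:
    - [0,0,0]
    - [0,0,0]
    - [0,0,0]
    - [0,0,0]
    - [0,0,0]
  angular:
    - [0,0,0]
    - [0,0,0]
    - [0,0,0]
    - [0,0,0]
    - [0,0,0]
  gripper: [1,1,1,1,1]

```text
time_s: 42.93
position: [0.5272, 0.2863, 0.0921]
orientation: [[-0.001, 1.0, 0.002], [1.0, 0.001, 0.001], [0.001, 0.002, -1.0]]
force: [-0.5, -0.8, 6.7]
finger_gap: 0.0476
grip_force: 60.3
```

apply_moves:
  delta_pos:
    - [0,0,-0.02]
    - [0,0,-0.05]
    - [0,0,-0.09]
    - [0,0,-0.1]
    - [0,0,-0.1]
  angular:
    - [0,0,0]
    - [0,0,0]
    - [0,0,0]
    - [0,0,0]
    - [0,0,0]
  gripper: [1,1,1,1,1]

```text
time_s: 43.35
position: [0.5265, 0.2861, 0.1644]
orientation: [[-0.001, 1.0, 0.0], [1.0, 0.001, 0.0], [0.0, 0.0, -1.0]]
force: [0.5, -0.3, -1.1]
finger_gap: 0.0477
grip_force: 61.9
```

apply_moves:
  delta_pos:
    - [0,0,-0.1]
    - [0,0,-0.09]
    - [0,0,-0.06]
    - [0,0,-0.03]
    - [0,0,0]
  angular:
    - [0,0,0]
    - [0,0,0]
    - [0,0,0]
    - [0,0,0]
    - [0,0,0]
  gripper: [1,1,1,1,1]

```text
time_s: 43.77
position: [0.5269, 0.2862, 0.2201]
orientation: [[-0.001, 1.0, 0.002], [1.0, 0.001, 0.001], [0.001, 0.002, -1.0]]
force: [0.3, 0.0, -1.1]
finger_gap: 0.0477
grip_force: 61.9
```

apply_moves:
  delta_pos:
    - [-0.06,-0.01,0]
    - [-0.12,-0.01,0]
    - [-0.19,-0.01,0]
    - [-0.19,-0.01,0]
    - [-0.19,-0.01,0]
  angular:
    - [0,0,0]
    - [0,0,0]
    - [0,0,0]
    - [0,0,0]
    - [0,0,0]
  gripper: [1,1,1,1,1]

```text
time_s: 44.18
position: [0.5156, 0.1343, 0.2173]
orientation: [[-0.001, 1.0, -0.002], [1.0, 0.001, -0.0], [-0.0, -0.002, -1.0]]
force: [-0.1, -0.2, -1.8]
finger_gap: 0.0478
grip_force: 61.9
```

apply_moves:
  delta_pos:
    - [-0.19,-0.01,0]
    - [-0.19,-0.01,0]
    - [-0.19,-0.01,0]
    - [-0.19,-0.01,0]
    - [-0.19,-0.01,0]
  angular:
    - [0,0,0]
    - [0,0,0]
    - [0,0,0]
    - [0,0,0]
    - [0,0,0]
  gripper: [1,1,1,1,1]

```text
time_s: 44.6
position: [0.5056, -0.0559, 0.2176]
orientation: [[-0.001, 1.0, -0.001], [1.0, 0.001, 0.0], [0.0, -0.001, -1.0]]
force: [0.4, 1.2, -1.6]
finger_gap: 0.0478
grip_force: 61.9
```

apply_moves:
  delta_pos:
    - [-0.19,-0.01,0]
    - [-0.19,-0.01,0]
    - [-0.19,-0.01,0]
    - [-0.16,-0.01,0]
    - [-0.12,-0.01,0]
  angular:
    - [0,0,0]
    - [0,0,0]
    - [0,0,0]
    - [0,0,0]
    - [0,0,0]
  gripper: [1,1,1,1,1]

```text
time_s: 45.02
position: [0.4956, -0.2267, 0.2173]
orientation: [[0.001, 1.0, -0.002], [1.0, -0.001, 0.001], [0.001, -0.002, -1.0]]
force: [-0.0, 0.6, -2.5]
finger_gap: 0.0476
grip_force: 61.9
```

apply_moves:
  delta_pos:
    - [-0.08,-0.01,0]
    - [-0.045,-0.01,0]
    - [-0.02,-0.005,0]
    - [0,0,0]
    - [0,0,0]
  angular:
    - [0,0,0]
    - [0,0,0]
    - [0,0,0]
    - [0,0,0]
    - [0,0,0]
  gripper: [1,1,1,1,1]

```text
time_s: 45.43
position: [0.4919, -0.2522, 0.2184]
orientation: [[-0.001, 1.0, -0.0], [1.0, 0.001, 0.001], [0.001, -0.0, -1.0]]
force: [-0.6, 0.9, -1.8]
finger_gap: 0.0475
grip_force: 61.9
```

apply_moves:
  delta_pos:
    - [0,0,0.04]
    - [0,0,0.07]
    - [0,0,0.08]
    - [0,0,0.08]
    - [0,0,0.08]
  angular:
    - [0,0,0]
    - [0,0,0]
    - [0,0,0]
    - [0,0,0]
    - [0,0,0]
  gripper: [1,1,1,1,1]

```text
time_s: 45.85
position: [0.492, -0.2518, 0.1475]
orientation: [[-0.002, 1.0, 0.0], [1.0, 0.002, 0.0], [0.0, 0.0, -1.0]]
force: [-0.3, -0.5, -0.7]
finger_gap: 0.0476
grip_force: 61.9
```

apply_moves:
  delta_pos:
    - [0,0,0.07]
    - [0,0,0.05]
    - [0,0,0.035]
    - [0,0,0.02]
    - [0,0,0.008]
  angular:
    - [0,0,0]
    - [0,0,0]
    - [0,0,0]
    - [0,0,0]
    - [0,0,0]
  gripper: [1,1,1,1,1]

```text
time_s: 46.27
position: [0.492, -0.2526, 0.1117]
orientation: [[-0.001, 1.0, -0.0], [1.0, 0.001, 0.0], [0.0, -0.0, -1.0]]
force: [-0.1, 0.9, -1.4]
finger_gap: 0.0475
grip_force: 61.9
```

apply_moves:
  delta_pos:
    - [0,0,0]
    - [0,0,0.006]
    - [0,0,0.005]
    - [0,0,0]
  angular:
    - [0,0,0]
    - [0,0,0]
    - [0,0,0]
    - [0,0,0]
  gripper: [1,1,1,1]

```text
time_s: 46.6
position: [0.492, -0.253, 0.1101]
orientation: [[-0.001, 1.0, 0.0], [1.0, 0.001, -0.0], [-0.0, 0.0, -1.0]]
force: [-0.2, -0.1, 0.1]
finger_gap: 0.0476
grip_force: 61.9
```

apply_moves:
  delta_pos:
    - [0,0,0.005]
    - [0,0,0]
  angular:
    - [0,0,0]
    - [0,0,0]
  gripper: [1,1]

```text
time_s: 46.77
position: [0.492, -0.2529, 0.1089]
orientation: [[-0.001, 1.0, 0.0], [1.0, 0.001, 0.0], [0.0, 0.0, -1.0]]
force: [0.1, -0.2, -1.8]
finger_gap: 0.0479
grip_force: 61.9
```

apply_moves:
  delta_pos:
    - [0,0,0.004]
    - [0,0,0]
  angular:
    - [0,0,0]
    - [0,0,0]
  gripper: [1,1]

```text
time_s: 46.93
position: [0.492, -0.253, 0.1082]
orientation: [[-0.001, 1.0, 0.0], [1.0, 0.001, -0.0], [-0.0, 0.0, -1.0]]
force: [-1.0, 0.3, 0.1]
finger_gap: 0.0477
grip_force: 62.1
```

apply_moves:
  delta_pos:
    - [0,0,0.003]
    - [0,0,0]
  angular:
    - [0,0,0]
    - [0,0,0]
  gripper: [1,1]

```text
time_s: 47.1
position: [0.4921, -0.2532, 0.1081]
orientation: [[-0.001, 1.0, 0.001], [1.0, 0.001, -0.001], [-0.001, 0.001, -1.0]]
force: [-1.2, -0.7, 7.7]
finger_gap: 0.0477
grip_force: 62.6
```

Seated. Release, rise and back away, then check with depth.

apply_moves:
  delta_pos:
    - [0,0,0]
    - [0,0,0]
    - [0,0,0]
    - [0,0,0]
    - [0,0,0]
  angular:
    - [0,0,0]
    - [0,0,0]
    - [0,0,0]
    - [0,0,0]
    - [0,0,0]
  gripper: [-0.2,-0.4,-0.7,-1,-1]

```text
time_s: 47.52
position: [0.4919, -0.2529, 0.1074]
orientation: [[-0.001, 1.0, -0.0], [1.0, 0.001, 0.0], [0.0, -0.0, -1.0]]
force: [-0.4, -0.3, -0.5]
finger_gap: 0.0854
grip_force: 0.0
```

apply_moves:
  delta_pos:
    - [0,0,0]
    - [0,0,-0.05]
    - [0,0,-0.08]
    - [0,0,-0.1]
    - [0,0,-0.1]
  angular:
    - [0,0,0]
    - [0,0,0]
    - [0,0,0]
    - [0,0,0]
    - [0,0,0]
  gripper: [-1,-1,-1,-1,-1]

```text
time_s: 47.93
position: [0.4918, -0.2528, 0.1749]
orientation: [[-0.001, 1.0, -0.0], [1.0, 0.001, 0.0], [0.0, -0.0, -1.0]]
force: [0.2, -0.3, -0.7]
finger_gap: 0.0854
grip_force: 0.0
```

apply_moves:
  delta_pos:
    - [0,0,-0.1]
    - [0,0,-0.1]
    - [0,0,-0.06]
    - [0,0,-0.025]
    - [0,-0.1,0]
  angular:
    - [0,0,0]
    - [0,0,0]
    - [0,0,0]
    - [0,0,0]
    - [0,0,0]
  gripper: [-1,-1,-1,-1,-1]

```text
time_s: 48.35
position: [0.4736, -0.2531, 0.2312]
orientation: [[-0.001, 1.0, 0.002], [1.0, 0.001, -0.0], [-0.0, 0.002, -1.0]]
force: [0.0, -1.6, -0.5]
finger_gap: 0.0853
grip_force: 0.0
```

apply_moves:
  delta_pos:
    - [0.08,-0.15,0]
    - [0.15,-0.12,0]
    - [0.15,-0.12,0]
    - [0.15,-0.1,0]
    - [0.05,-0.05,0]
  angular:
    - [0,0,0]
    - [0,0,0]
    - [0,0,0]
    - [0,0,0]
    - [0,0,0]
  gripper: [-1,-1,-1,-1,-1]

```text
time_s: 48.77
position: [0.3617, -0.1342, 0.2301]
orientation: [[-0.001, 1.0, -0.0], [1.0, 0.001, 0.001], [0.001, -0.0, -1.0]]
force: [-0.5, -0.5, 0.1]
finger_gap: 0.0854
grip_force: 0.0
```

apply_moves:
  delta_pos:
    - [0,0,0]
    - [0,0,0]
    - [0,0,0]
    - [0,0,0]
    - [0,0,0]
  angular:
    - [0,0,0]
    - [0,0,0]
    - [0,0,0]
    - [0,0,0]
    - [0,0,0]
  gripper: [-1,-1,-1,-1,-1]

```text
time_s: 49.18
position: [0.3642, -0.1375, 0.2301]
orientation: [[-0.0, 1.0, -0.001], [1.0, 0.0, 0.001], [0.001, -0.001, -1.0]]
force: [0.0, 0.9, 0.2]
finger_gap: 0.0854
grip_force: 0.0
```

Run:
```python
from h import *
print(monitor.sense()['position'])
c=cap('top','t_end.png');W=world(c)
# name: centre, radius, expected top z
for n,x,y,r,z in(('teal',.492,-.2525,.03,.148),('cream',.4904,-.3174,.03,.148),('navy',.5308,-.2208,.025,.070),('white',.5277,-.3508,.025,.070),('peach',.5745,.0122,.025,.107),('tape',.4502,.2722,.035,.018),('mid empty',.529,-.2858,.012,.02)):
    m=(np.hypot(W[...,0]-x,W[...,1]-y)<r)&(abs(W[...,2]-z)<.008)
    p=W[m];q=c['pixels'][m]
    print(n,len(p),p.mean(0).round(4),cv2.minAreaRect((p[:,:2]*1000).astype(np.float32))[:2],np.median(q,0))
```

```text
[ 0.36417834 -0.13748503  0.2301116 ]
teal 266 [ 0.491  -0.2513  0.1497] ((492.1859130859375, -252.94717407226562), (46.16343688964844, 47.06535339355469)) [73. 78. 40.]
cream 277 [ 0.4874 -0.3177  0.1497] ((488.4238586425781, -319.73272705078125), (47.138389587402344, 46.27810287475586)) [124. 153. 154.]
navy 84 [ 0.5294 -0.2205  0.0708] ((529.2195434570312, -219.7478790283203), (29.162067413330078, 29.440818786621094)) [123.5 134.  142.5]
white 68 [ 0.5333 -0.3512  0.0709] ((532.607421875, -351.57000732421875), (31.620094299316406, 22.640609741210938)) [119.  129.5 138. ]
peach 86 [0.5732 0.0118 0.1083] ((572.9099731445312, 11.569242477416992), (30.308578491210938, 28.430028915405273)) [128. 137. 143.]
tape 329 [0.4488 0.2697 0.022 ] ((449.8425598144531, 271.5458679199219), (64.64205169677734, 54.46393585205078)) [ 62. 123. 143.]
mid empty 16 [ 0.5368 -0.2855  0.0221] ((536.6454467773438, -286.7174072265625), (19.51247215270996, 6.290956020355225)) [59. 62. 61.]
```

All objects are at their expected heights and positions, and the gripper is clear.

```bash
python3 -c "
from station import bot;print(bot.close_job())"
```

```text
the job is handed in; nothing more can be done
None
```

The job is handed in at about 49 s: the peach spool is on the winder, the navy spool is on the free spindle, both cones are back on the spindles they came from, and the white spool and tape measure are where they started (final depth check).

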